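# Close the screw feeder's filling port with its twist-lock cap

## Robot

A 6-joint arm with a two-finger parallel gripper is mounted at the origin on the work surface. World frame = base frame: x ahead of the robot, y to its left, z up, the work surface at z = 0. Lengths are in m, angles in rad, forces in N, time in s.
With the tool pointing down it reaches from about 0.35 to 0.975 m from the base axis. Payload 4.9 kg.
Tool frame: the origin (TCP) lies midway between the tips of the shut fingers; the grasp point (between the pads) lies 19 mm behind it; z points along the fingers, y is the direction in which the jaws open and shut (so a half turn about z gives the same grasp; the last joint's range is limited). The gripper opens to 85 mm and grips with 20 to 120 N. Pads are 22 mm wide; open, the fingers measure 114 mm over their backs; the gripper's body (76 mm by 85 mm) begins 54 mm behind the grasp point. The pads swing forward as they close: fully open they stand 13 mm farther back than shut.
Start: joints at [1.048, 0.053, 1.613, -0, 1.476, -0.119], TCP at [0.246, 0.575, 0.231] pointing down, gripper open.
Joint ranges: [-3.01, 3.01], [-1.01, 2.22], [0.06, 2.58], [-1.02, 4.17], [0.09, 2.62], [-3.14, 3.14]. Speed limits (rad/s): [2.57, 2.57, 3.14, 3.14, 3.14, 3.14].

## Interface

Orientations are given as a rotation vector (axis times angle).
In Python, from station import ctrl gives the robot as it stands.
- The arm moves only by the tool jog_arm, never from a script. Its argument "steps" is a list of rows, each an object of numbers: "dx", "dy", "dz": the shift along the world's x, y, z in units of 60 mm (1.0 is 60 mm); "twist": the turn about the world's z in units of 10 degrees (1.0 is 10 degrees). A call has 1 to 5 rows; each row is the pose to reach, as a shift and turn from the pose measured when the call began; what a row does not reach only later rows make up. A row lasts 1/8 s, in which the tool goes at most 62.5 mm and 10.7 degrees, less where a joint would pass 70% of its speed; a pose out of reach is approached as far as the arm can. A call with a gripper value outside its range is refused whole. "gripper" is the closure in counts, from 0 (fully open) to 255 (shut), set as the call begins (left out, the last holds). The fingers move at their own pace and stop on an object; "newtons" is the grip in N (left out, the last holds). Time passes only in rows, so rows that repeat a pose let the fingers close. It gives the time, the measured TCP pose, the force and the opening at its end, in the units of the state.
- ctrl.get_obs(): the state, without advancing time (a new reading comes with each control period).
- ctrl.get_image(name): name is "scene" or "top"; returns a dict with "frame" (480x640x3 uint8, red, green, blue), "range_z" (480x640 float32, m along the optical axis (not along the pixel's ray), 0 where there is no reading), "fx", "fy", "cx", "cy" (pixels), "D" ([k1, k2, p1, p2, k3] as OpenCV has them; the pictures are not rectified), "extrinsics" (4x4, takes a point from camera to world coordinates). Camera axes: x right, y down, z forward; pixel columns grow to the right and rows downward; lengths in m; the calibration is good to about 2 mm. A picture is of the moment at which its call begins.
- ctrl.finish_job(): hands the job in, once; it reports no verdict.
The state is a dict: "t": time; "q": joint angles; "dq": joint speeds; "effort": joint torques, N m; "tool_pos": TCP position; "tool_rot": TCP orientation; "contact_force": force on the tool from outside, world axes, zero at the start; "wrist_torque": the same for the moment, N m; "opening": finger opening in m.
Only numpy, scipy, OpenCV 4.12 (cv2) and the standard library are available. Lean on these libraries where they do the work, as an engineer would, in place of code of your own. Each camera call takes 0.05 s, during which the arm holds its last target.

## Task

The screw feeder on the stockroom bench stands open. Take its handled cap out of the sloping keyhole rack, set it into the feeder's filling port with its two pins through the notches, and turn it clockwise until it is locked fully home; then let go of it. Leave the bin, carton, bottle and tape roll where they are.

Things in the scene. Friction and masses are not known exactly. Their poses are not given: they have to be found in the camera images.
- cap_grip (a point): Centre of the loose 0.2 kg cap's black handle bar, 14 (x) x 70 (y) x 20 mm (z). Cap frame: z = its axis (up in use), y = bar and pins; same after a half turn about z. Under the bar: stem 18 mm diameter, z -28 to -10; collar 40 mm diameter, z -32 to -28; neck 18 mm diameter, z -46 to -32. Starts hung in the rack, tilted 30 deg, bar across the slot, collar on the plate.
- cap_foot (a point): Centre of the underside of the cap's aluminium disc, 62 mm below cap_grip on its axis. Disc 60 mm diameter, 16 mm thick. Two steel pins 10 mm thick stick out of it along +y and -y, their axis 6 mm above the underside, their ends 40 mm from the cap's axis.
- rack_hole (a point): Centre of the keyhole's wide end, on the upper face of the rack's fixed 6 mm steel plate, sloped 30 deg. x: up the slope, towards the robot; z: plate normal, up and away from the robot. Opening 90 (y) x 80 mm (x), upper corners cut; cap passes with its bar along y, centred within 4 mm in y, 8 mm in x. Collar on plate: cap_grip at z 32 mm; clear when above 65 mm.
- rack_slot_end (a point): Where the cap's axis meets the plate's upper face at the start: 75 mm down the slope from rack_hole, same axes. The slot is 22 mm wide and runs straight from the wide opening down to 9 mm beyond this point; only the neck fits it. Plate 132 mm wide over its folded edges, reaching 41 mm below this point and 55 mm above rack_hole; low edge about 50 mm over the bench.
- port (a point): Centre of the filling port, at its rim's top, 110 mm over the bench, on the fixed grey feeder (200 x 200 mm, 85 mm high; rim 100 mm diameter). z up; notches along +y and -y. Bore 65 mm. Set down unturned on the sprung pad, cap_grip is 45 mm above this point. Clockwise from above, 30 to 62 deg of turn draw it down 3.5 mm; then level to an end stop at 78 deg: cap_grip at 41.5 mm.
- port_notch (a point): Middle of the +y notch at the rim's top, 38 mm from the port's axis; the other is opposite. Notches reach 43 mm from the axis; pins pass if the cap's y is within 10 deg of the port's y, either way round. The pins then run clockwise under ramped lips; anticlockwise is blocked. Past 60 deg of turn friction holds the cap when released. Turning takes up to 0.4 N m.
- pad (a joint): How far the round rubber pad (54 mm diameter) in the bottom of the port is pressed down, m: 0 when free, also under the cap's own weight; about 0.0035 with the cap locked. Spring: 3 N to start it, then 0.9 N per mm.
- bin: Bystander: empty red plastic bin 130 x 95 x 60 mm, origin at the centre of its underside.
- carton: Bystander: cardboard carton 90 x 130 x 80 mm, origin at the centre of its underside.
- bottle: Bystander: white plastic bottle, 60 mm diameter, 160 mm high, origin at the centre of its underside.
- taperoll: Bystander: empty ring-shaped tape core lying flat, 80 mm outer diameter, 45 mm high, origin at the centre of its underside.
Not all that is in view belongs to the job. What is shaped like the part that bears cap_grip but blue, orange or purple is not meant.

How it is judged:
By the outcome, as a careful person would: the job done as asked, in the order asked, and still so for the second after the job is handed in, with the robot touching nothing.
It also fails if it takes over 56 s, if anything falls off the work surface, if the arm or the gripper's body presses on something with over 40 N, if the wrist force passes 120 N, or if a joint passes its speed limit or range.

## Working session

There is one attempt and no reset: what is moved stays moved. The work goes in short steps, Python scripts to look and compute and a tool call to move; the robot and the scene stay as the last step left them, time stands still between calls to the robot, and variables do not carry over. Pictures are saved under pics/ and viewed, and the job is handed in when it is done.

Besides the shell and the picture viewer there is one more tool, called as name(argument=value, ...) on one line, values as JSON. jog_arm: Moves the arm, as the interface text tells. Its arguments: {"type":"object","properties":{"steps":{"type":"array"},"gripper":{"type":"number"},"newtons":{"type":"number"}},"required":["steps"]}

```bash
ls; mkdir -p pics
python3 - <<'E'
from station import ctrl
import cv2,numpy as np,pickle
print(ctrl.get_obs())
for n in ["scene","top"]:
    d=ctrl.get_image(n); pickle.dump(d,open(f"pics/{n}0.pkl","wb"))
    cv2.imwrite(f"pics/{n}0.png",d["frame"][:,:,::-1])
    print(n,d["fx"],d["fy"],d["cx"],d["cy"],d["D"],np.round(d["extrinsics"],3).tolist())
E
```

```text
pics
{'t': 0.0, 'q': array([ 1.04800643e+00,  5.33387374e-02,  1.61428212e+00,  1.62638950e-05,
        1.47601849e+00, -1.18984634e-01]), 'dq': array([ 8.54737950e-05, -3.21153383e-04,  2.82401465e-04,  1.02905533e-03,
        1.52587266e-03,  4.16345264e-04]), 'effort': array([-2.20316535e-03, -3.93696213e+01, -3.70168412e+01, -3.82693006e-04,
        7.21089717e-03, -1.00877054e-05]), 'tool_pos': array([0.24524887, 0.57419544, 0.23008136]), 'tool_rot': array([-6.29864690e-01, -3.07712747e+00,  3.04217936e-03]), 'contact_force': array([ 0.08598729, -0.02874484,  0.33685513]), 'wrist_torque': array([ 0.00888712,  0.05585952, -0.03904588]), 'opening': 0.08546693944778509}
scene 499.1865295477754 499.1865295477754 327.8637187975383 227.5654114859731 [-0.14181983  0.          0.          0.          0.        ] [[0.416, 0.546, -0.728, 1.514], [0.909, -0.232, 0.345, -0.398], [0.02, -0.805, -0.593, 0.813], [0.0, 0.0, 0.0, 1.0]]
top 463.61974801726495 463.61974801726495 317.1736783282012 239.5550045006114 [-0.03252779  0.          0.          0.          0.        ] [[0.0, -0.993, 0.12, 0.466], [-1.0, -0.001, -0.003, 0.012], [0.003, -0.12, -0.993, 1.251], [0.0, 0.0, 0.0, 1.0]]
```

View pics/scene0.png

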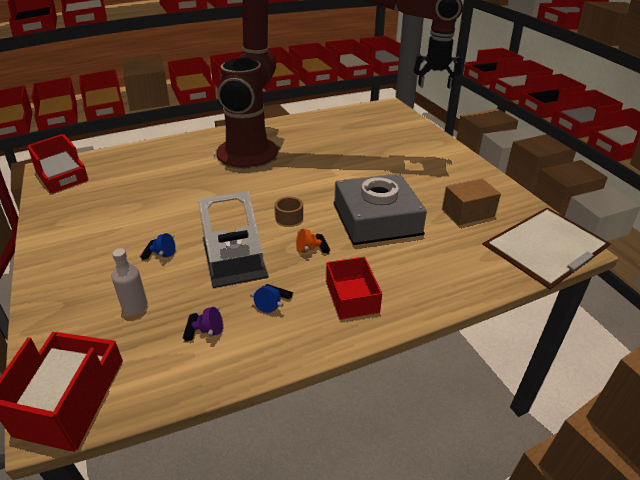

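View pics/top0.png

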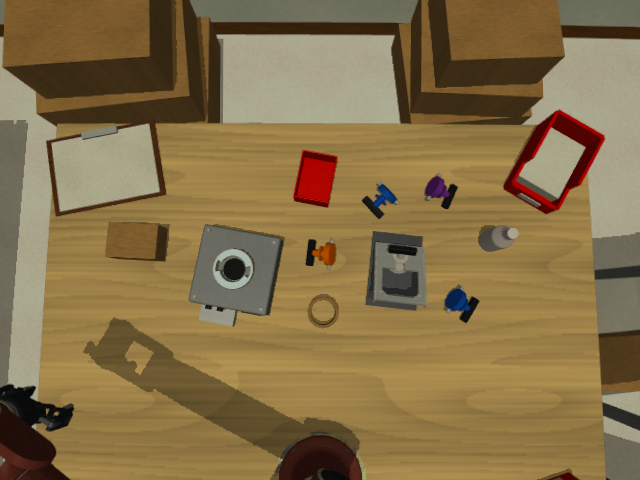

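The top view shows these candidates:
- Blue at (380,200) and blue at (460,302).
- Purple at (437,190).
- Orange at (322,253).
- A black bar in the grey rack at about (403,250).

Only the rack one fits the description: it hangs in the sloping plate and isn't blue, orange or purple. I'll confirm it in crops.

```bash
cat > h.py <<'E'
import cv2,numpy as np,pickle
def load(n): return pickle.load(open(f"pics/{n}.pkl","rb"))
def rays(d,uv):
    K=np.array([[d["fx"],0,d["cx"]],[0,d["fy"],d["cy"]],[0,0,1.]])
    p=cv2.undistortPoints(np.array(uv,float).reshape(-1,1,2),K,np.array(d["D"],float)).reshape(-1,2)
    E=np.array(d["extrinsics"]); r=np.c_[p,np.ones(len(p))]
    return E[:3,3],r@E[:3,:3].T
def onz(d,uv,z):
    o,r=rays(d,uv); return o+r*((z-o[2])/r[:,2])[:,None]
def pts(d,uv):
    uv=np.array(uv).reshape(-1,2); o,r=rays(d,uv)
    z=d["range_z"][uv[:,1].astype(int),uv[:,0].astype(int)]
    return o+r*z[:,None]
def crop(d,x0,y0,x1,y1,s,fn):
    cv2.imwrite(fn,cv2.resize(d["frame"][y0:y1,x0:x1,::-1],None,fx=s,fy=s,interpolation=cv2.INTER_CUBIC))
E
python3 - <<'E'
from h import *
t=load("top0");s=load("scene0")
crop(t,360,225,435,315,6,"pics/c1.png")
crop(s,195,180,275,290,5,"pics/c2.png")
crop(t,185,220,290,330,5,"pics/c3.png")
for uv in [(403,250),(400,262),(372,240),(423,240),(371,298),(425,300),(235,270),(215,270),(237,250)]:
    print(uv,pts(t,[uv]).round(4))
E
```

```text
(403, 250) [[ 0.5778 -0.2025  0.1166]]
(400, 262) [[ 0.5504 -0.2002  0.0851]]
(372, 240) [[ 0.6163 -0.1404  0.0015]]
(423, 240) [[ 0.6169 -0.2805 -0.0028]]
(371, 298) [[ 0.4599 -0.1348  0.009 ]]
(425, 300) [[ 0.4556 -0.2504  0.1305]]
(235, 270) [[0.5297 0.2143 0.0918]]
(215, 270) [[0.5288 0.2611 0.1073]]
(237, 250) [[0.5783 0.2074 0.109 ]]
```

View pics/c1.png

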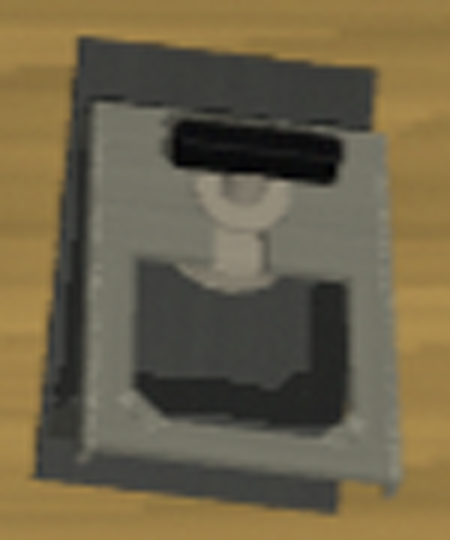

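View pics/c2.png

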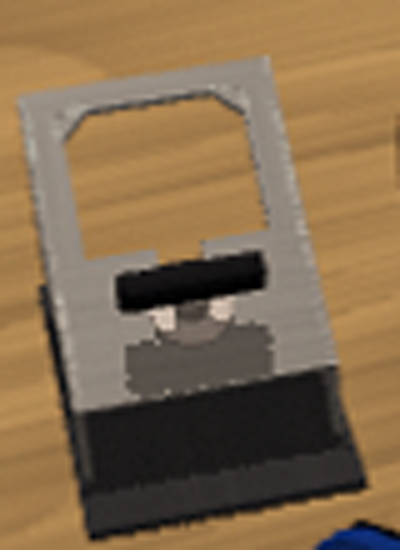

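View pics/c3.png

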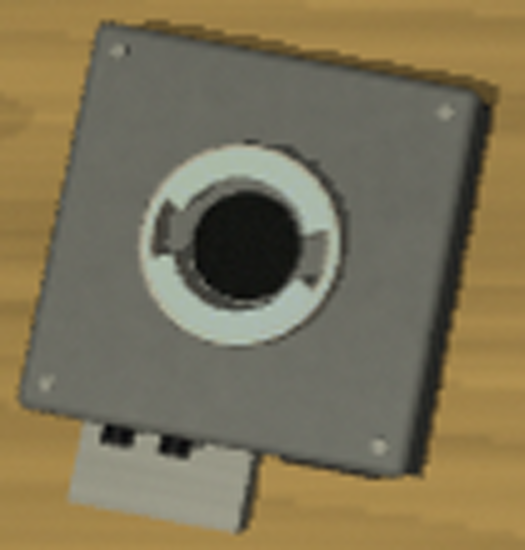

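The crops confirm it. The black bar on an aluminium collar hangs in the keyhole rack at (402.5,250) in the top view, and the feeder port is near (233,269) with notches at about (219,265) and (248,271). Next I'll measure both.

Run:
```python
from h import *
vv,uu=np.mgrid[0:480,0:640]
allp={}
for n in ["top0","scene0"]:
    d=load(n); uv=np.c_[uu.ravel(),vv.ravel()]
    P=pts(d,uv); f=d["frame"].reshape(-1,3).astype(int); ok=d["range_z"].ravel()>0
    box=ok&(abs(P[:,0]-.53)<.14)&(abs(P[:,1]+.2)<.12)
    dark=f.max(1)<45
    hsv=cv2.cvtColor(d["frame"],cv2.COLOR_RGB2HSV).reshape(-1,3).astype(int)
    bar=box&dark&(P[:,2]>.095)
    x0=(383,392) 
    B=P[bar]; 
    if n=="top0": bar&=(uv[:,1]<258); 
    B=P[bar]; print(n,"bar n",len(B),"mean",B.mean(0).round(4),"px",uv[bar].mean(0).round(1),"z",np.percentile(B[:,2],[5,50,95]).round(4))
    xy=B[:,:2]-B[:,:2].mean(0); w,V=np.linalg.eigh(np.cov(xy.T)); v=V[:,1]*np.sign(V[1,1]); pr=xy@v
    print(" dir",v.round(3),"yaw(of y)",np.degrees(np.arctan2(-v[0],v[1])).round(1),"len",np.ptp(pr).round(4), "mid",(B[:,:2].mean(0)+v*(pr.max()+pr.min())/2).round(4))
    pl=box&(hsv[:,1]<50)&(f.min(1)>75)&(P[:,2]>.05)
    Q=P[pl]
    # ransac plane
    rng=np.random.default_rng(0);best=None
    for _ in range(500):
        a=Q[rng.choice(len(Q),3,False)]; nn=np.cross(a[1]-a[0],a[2]-a[0]); l=np.linalg.norm(nn)
        if l<1e-6: continue
        nn/=l; nn*=np.sign(nn[2]); i=abs((Q-a[0])@nn)<.003
        if best is None or i.sum()>best.sum(): best=i
    R=Q[best]; c=R.mean(0); nn=np.linalg.svd(R-c,full_matrices=False)[2][2]; nn*=np.sign(nn[2])
    print(" plate",len(R),len(Q),"c",c.round(4),"n",nn.round(4),"tilt",np.degrees(np.arccos(nn[2])).round(1),"yaw n",np.degrees(np.arctan2(nn[1],nn[0])).round(1))
    # port
    rim=ok&(abs(P[:,0]-.535)<.09)&(abs(P[:,1]-.215)<.09)&(f.min(1)>130)&(P[:,2]>.1)
    m=rim.reshape(480,640).astype(np.uint8)
    cs,_=cv2.findContours(m,cv2.RETR_EXTERNAL,cv2.CHAIN_APPROX_NONE); cc=max(cs,key=len).reshape(-1,2)
    W=onz(d,cc,.110); A=np.c_[2*W[:,:2],np.ones(len(W))]; s=np.linalg.lstsq(A,(W[:,:2]**2).sum(1),rcond=None)[0]
    print(" rim centre",s[:2].round(4),"r",np.sqrt(s[2]+s[0]**2+s[1]**2).round(4),"zmed",np.median(P[rim,2]).round(4))
    G=onz(d,uv,.110); rel=G[:,:2]-s[:2]; r=np.hypot(*rel.T); ang=np.degrees(np.arctan2(rel[:,1],rel[:,0]))
    for lo in range(-180,180,10):
        k=(r>.034)&(r<.043)&(ang>=lo)&(ang<lo+10)
        print(lo,int(f[k].min(1).mean()) if k.any() else None,end=' | ')
    # dark-weighted notch mean
    k=(r>.035)&(r<.042)
    for c0 in (90+-12,-90-12):
        dd=(ang-c0+180)%360-180; kk=k&(abs(dd)<35)&(f.min(1)<130)
        print("\n notch",c0,(c0+dd[kk]).mean().round(1) if kk.any() else None,kk.sum(),end='')
    print()
```

```text
top0 bar n 216 mean [ 0.5795 -0.202   0.1069] px [402.1 249.7] z [0.0992 0.1075 0.1128]
 dir [0.119 0.993] yaw(of y) -6.8 len 0.0664 mid [ 0.5794 -0.2028]
 plate 1389 1789 c [ 0.5214 -0.1945  0.0977] n [ 0.4931 -0.0597  0.8679] tilt 29.8 yaw n -6.9
 rim centre [0.5326 0.2176] r 0.0479 zmed 0.1101
-180 170 | -170 170 | -160 170 | -150 170 | -140 170 | -130 161 | -120 81 | -110 101 | -100 99 | -90 100 | -80 170 | -70 170 | -60 170 | -50 170 | -40 169 | -30 169 | -20 168 | -10 167 | 0 168 | 10 166 | 20 168 | 30 167 | 40 166 | 50 156 | 60 73 | 70 71 | 80 69 | 90 82 | 100 167 | 110 168 | 120 168 | 130 169 | 140 170 | 150 170 | 160 170 | 170 170 | 
 notch 78 79.0 32
 notch -102 -100.6 32
scene0 bar n 203 mean [ 0.5876 -0.2043  0.1058] px [232.6 235.7] z [0.0963 0.107  0.1116]
 dir [0.132 0.991] yaw(of y) -7.6 len 0.0682 mid [ 0.5876 -0.2043]
 plate 1345 1715 c [ 0.5368 -0.1998  0.089 ] n [ 0.4945 -0.0615  0.867 ] tilt 29.9 yaw n -7.1
 rim centre [0.5355 0.2176] r 0.0468 zmed 0.1102
-180 162 | -170 151 | -160 152 | -150 149 | -140 159 | -130 121 | -120 86 | -110 69 | -100 64 | -90 99 | -80 157 | -70 159 | -60 152 | -50 151 | -40 155 | -30 153 | -20 159 | -10 159 | 0 156 | 10 158 | 20 153 | 30 156 | 40 159 | 50 147 | 60 79 | 70 60 | 80 63 | 90 78 | 100 142 | 110 154 | 120 143 | 130 146 | 140 142 | 150 132 | 160 145 | 170 141 | 
 notch 78 81.8 15
 notch -102 -103.8 14
```

```bash
python3 - <<'E'
from h import *
n=np.array([.4938,-.0606,.8674]); n/=np.linalg.norm(n)
for nm,px,c in [("top0",(402.1,249.7),(0.5214,-0.1945,0.0977)),("scene0",(232.6,235.7),(.5368,-.1998,.089))]:
    d=load(nm); 
    # tighter bar mask : dark, component containing px
    m=(d["frame"].max(2)<50).astype(np.uint8); k,l=cv2.connectedComponents(m); L=l[int(px[1]),int(px[0])]; ys,xs=np.where(l==L)
    (cx,cy),wh,a=cv2.minAreaRect(np.c_[xs,ys].astype(np.float32)); print(nm,len(xs),xs.min(),xs.max(),ys.min(),ys.max(),(cx,cy),wh,a)
    for q in (px,(cx,cy)):
        o,r=rays(d,[q]); r=r[0]; t=(n@np.array(c)+.032-n@o)/(n@r); print("  bar centre",(o+t*r).round(4))
    # feeder edges for yaw: points at z~.085
E
python3 - <<'E'
from h import *
d=load("top0")
vv,uu=np.mgrid[0:480,0:640]; uv=np.c_[uu.ravel(),vv.ravel()]
P=pts(d,uv)
k=(abs(P[:,2]-.085)<.006)&(abs(P[:,0]-.53)<.16)&(abs(P[:,1]-.217)<.16)
r=cv2.minAreaRect(P[k][:,:2].astype(np.float32)*1000);print("feeder",r)
# plate edge
n=np.array([.4938,-.0606,.8674]);k=(abs(P@n-.3535)<.004)&(abs(P[:,0]-.53)<.14)&(abs(P[:,1]+.2)<.1)&(P[:,2]>.04)
x=np.array([-np.cos(np.radians(30))*np.cos(np.radians(-7)),-np.cos(np.radians(30))*np.sin(np.radians(-7)),.5]);y=np.cross(n,x)
Q=P[k];print("plate x",np.percentile(Q@x,[1,99]),"y",np.percentile(Q@y,[1,99]),"xhat",x,"yhat",y)
E
```

```text
top0 225 388 416 245 255 (401.9755859375, 249.71949768066406) (28.16004180908203, 8.061501502990723) 6.340191841125488
  bar centre [ 0.5801 -0.2033  0.1006]
  bar centre [ 0.58   -0.203   0.1006]
scene0 220 218 247 231 241 (232.55599975585938, 235.8079833984375) (7.692074775695801, 29.42665672302246) 79.69515228271484
  bar centre [ 0.5807 -0.2028  0.1007]
  bar centre [ 0.5809 -0.203   0.1006]
feeder ((532.7645874023438, 217.2435302734375), (200.66531372070312, 200.1927947998047), 79.6009521484375)
plate x [-0.50990321 -0.33940311] y [0.06911541 0.19394496] xhat [-0.85957018  0.10554195  0.5       ] yhat [-1.21847085e-01 -9.92491176e-01  2.66605782e-05]
```

jog_arm(steps=[{"dx": 0.4, "dy": -0.92, "twist": 0.4}, {"dx": 0.8, "dy": -1.84, "twist": 0.8}, {"dx": 1.2, "dy": -2.76, "twist": 1.2}, {"dx": 1.6, "dy": -3.68, "twist": 1.6}, {"dx": 2.0, "dy": -4.6, "twist": 1.6}], gripper=0, newtons=60)

```text
validation failed for argument at $.st...
```

jog_arm(steps=[{"dx": 0.4, "dy": -0.92}, {"dx": 0.8, "dy": -1.84}, {"dx": 1.2, "dy": -2.76}, {"dx": 1.6, "dy": -3.68}, {"dx": 2.0, "dy": -4.6}])

```text
validation failed for argument at $.st...
```

jog_arm(steps=[{"dx": 0.4, "dy": -0.92, "dz": 0.0, "twist": 0.4}, {"dx": 0.8, "dy": -1.84, "dz": 0.0, "twist": 0.8}, {"dx": 1.2, "dy": -2.76, "dz": 0.0, "twist": 1.2}, {"dx": 1.6, "dy": -3.68, "dz": 0.0, "twist": 1.6}, {"dx": 2.0, "dy": -4.6, "dz": 0.0, "twist": 1.6}], gripper=0, newtons=60)

```text
t: 0.72
tool_pos: [0.3654, 0.2964, 0.2297]
tool_rot: [-0.194, -3.135, 0.003]
contact_force: [0.7, -0.2, 0.6]
opening: 0.0856
```

jog_arm(steps=[{"dx": 0.4, "dy": -0.92, "dz": 0.0, "twist": 0}, {"dx": 0.8, "dy": -1.84, "dz": 0.0, "twist": 0}, {"dx": 1.2, "dy": -2.76, "dz": 0.0, "twist": 0}, {"dx": 1.6, "dy": -3.68, "dz": 0.0, "twist": 0}, {"dx": 2.0, "dy": -4.6, "dz": 0.0, "twist": 0}])

```text
t: 1.35
tool_pos: [0.4856, 0.0184, 0.2295]
tool_rot: [-0.195, -3.135, 0.003]
contact_force: [0.5, 0.4, -0.2]
opening: 0.0855
```

jog_arm(steps=[{"dx": 0.4, "dy": -0.92, "dz": 0.0, "twist": 0}, {"dx": 0.8, "dy": -1.84, "dz": 0.0, "twist": 0}, {"dx": 1.2, "dy": -2.76, "dz": -0.1, "twist": 0}, {"dx": 1.58, "dy": -3.69, "dz": -0.4, "twist": 0}, {"dx": 1.58, "dy": -3.69, "dz": -0.8, "twist": 0}])

```text
t: 1.98
tool_pos: [0.5812, -0.2068, 0.1807]
tool_rot: [0.201, 3.135, -0.004]
contact_force: [-0.5, 0.2, 0.7]
opening: 0.0854
```

```bash
cat > snap.py <<'E'
import sys
from station import ctrl
from h import *
i=sys.argv[1]; o=ctrl.get_obs(); print(o["t"],o["tool_pos"].round(4),o["tool_rot"].round(3),o["contact_force"].round(1),o["wrist_torque"].round(2),round(o["opening"],4))
for n in sys.argv[2:]:
    nm,*b=n.split(","); d=ctrl.get_image(nm); pickle.dump(d,open(f"pics/{nm}{i}.pkl","wb"))
    x0,y0,x1,y1=map(int,b) ; crop(d,x0,y0,x1,y1,min(600/(y1-y0),800/(x1-x0)),f"pics/{nm}{i}.png")
E
python3 snap.py 1 scene,150,130,310,290 top,340,200,460,320
```

```text
1.975 [ 0.5812 -0.2068  0.1807] [ 0.201  3.135 -0.004] [-0.5  0.2  0.7] [-0.07 -0.    0.01] 0.0854
```

View pics/scene1.png

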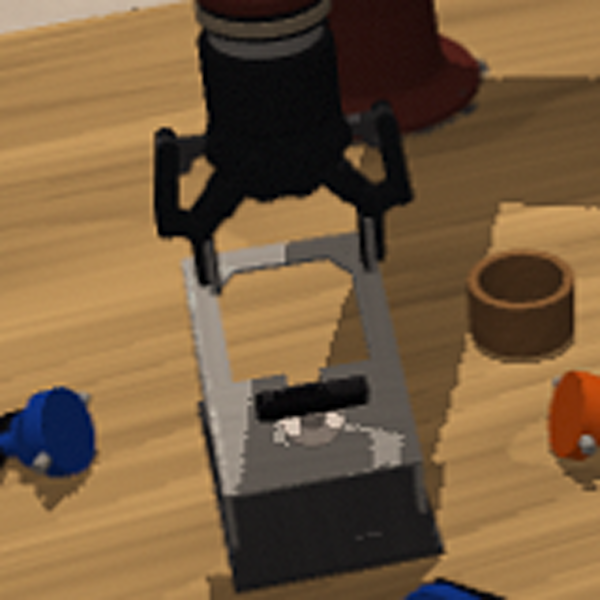

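The gripper straddles the bar with jaws along it. The bar is at about (310,398) in the crop, and the fingers at (208,265) and (370,240). I'll lower in two stages.

jog_arm(steps=[{"dx": -0.01, "dy": 0.06, "dz": -0.3, "twist": 0}, {"dx": -0.01, "dy": 0.06, "dz": -0.6, "twist": 0}, {"dx": -0.01, "dy": 0.06, "dz": -0.85, "twist": 0}, {"dx": -0.01, "dy": 0.06, "dz": -0.85, "twist": 0}])

```text
t: 2.58
tool_pos: [0.5767, -0.1985, 0.1239]
tool_rot: [-0.196, -3.125, -0.004]
contact_force: [-0.0, -0.1, 0.2]
opening: 0.0856
```

```bash
python3 snap.py 2 scene,150,130,310,290 top,340,200,460,320
```

```text
2.575 [ 0.5767 -0.1985  0.1239] [-0.196 -3.125 -0.004] [-0.  -0.1  0.2] [0.02 0.04 0.  ] 0.0856
```

View pics/scene2.png

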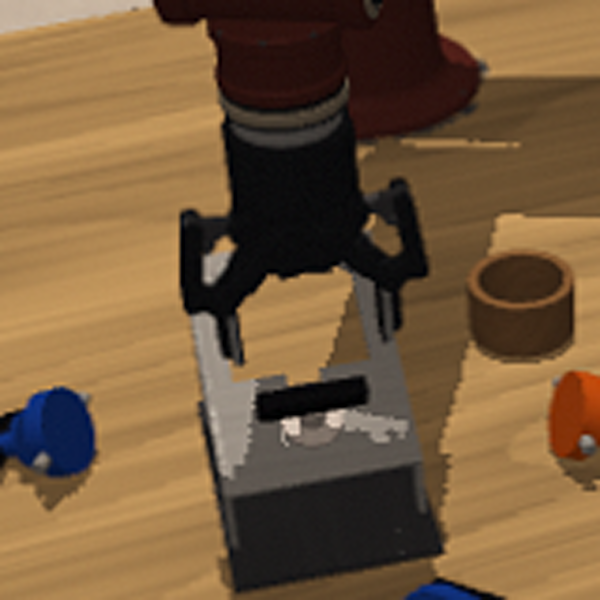

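jog_arm(steps=[{"dx": 0.06, "dy": -0.07, "dz": -0.2, "twist": 0}, {"dx": 0.06, "dy": -0.07, "dz": -0.5, "twist": 0}, {"dx": 0.06, "dy": -0.07, "dz": -0.8, "twist": 0}, {"dx": 0.06, "dy": -0.07, "dz": -0.85, "twist": 0}, {"dx": 0.06, "dy": -0.07, "dz": -0.85, "twist": 0}])

```text
t: 3.3
tool_pos: [0.5812, -0.2033, 0.0745]
tool_rot: [-0.196, -3.127, -0.002]
contact_force: [0.4, 0.2, 0.5]
opening: 0.0854
```

```bash
python3 snap.py 3 scene,180,170,290,280 top,340,200,460,320
```

```text
3.3 [ 0.5812 -0.2033  0.0745] [-1.960e-01 -3.127e+00 -2.000e-03] [0.4 0.2 0.5] [ 0.   -0.   -0.05] 0.0854
```

View pics/scene3.png

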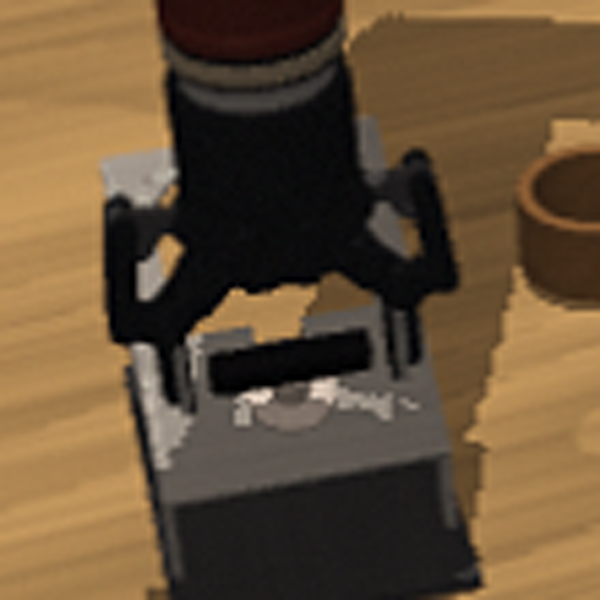

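The bar at (290,360) sits between both fingers at (175,385) and (405,355) at pad height. Closing.

jog_arm(steps=[{"dx": 0, "dy": 0, "dz": 0, "twist": 0}, {"dx": 0, "dy": 0, "dz": 0, "twist": 0}, {"dx": 0, "dy": 0, "dz": 0, "twist": 0}, {"dx": 0, "dy": 0, "dz": 0, "twist": 0}], gripper=255, newtons=60)

```text
t: 3.9
tool_pos: [0.5829, -0.204, 0.0769]
tool_rot: [-0.196, -3.131, 0.0]
contact_force: [1.4, -0.0, 4.7]
opening: 0.0689
```

```bash
python3 snap.py 4 scene,180,170,290,280
```

```text
3.9 [ 0.5829 -0.204   0.0769] [-0.196 -3.131  0.   ] [ 1.4 -0.   4.7] [ 0.03 -0.17  0.04] 0.0689
```

View pics/scene4.png

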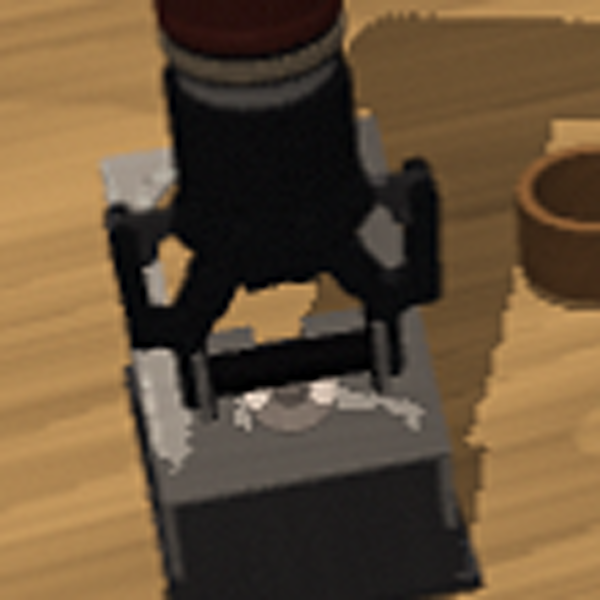

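The grasp reads 69 mm opening, which fits the 70 mm bar. Now I'll lift 4 mm along the plate normal and go up the slope.

jog_arm(steps=[{"dx": 0.03, "dy": 0, "dz": 0.06, "twist": 0}, {"dx": 0.03, "dy": 0, "dz": 0.06, "twist": 0}, {"dx": -0.22, "dy": 0.03, "dz": 0.205, "twist": 0}, {"dx": -0.47, "dy": 0.06, "dz": 0.35, "twist": 0}, {"dx": -0.47, "dy": 0.06, "dz": 0.35, "twist": 0}])

```text
t: 4.58
tool_pos: [0.5538, -0.2002, 0.0975]
tool_rot: [-0.197, -3.131, -0.0]
contact_force: [0.7, -0.2, -1.7]
opening: 0.0685
```

```bash
python3 snap.py 5 scene,180,150,290,260
```

```text
4.575 [ 0.5538 -0.2002  0.0975] [-0.197 -3.131 -0.   ] [ 0.7 -0.2 -1.7] [-0.02 -0.11 -0.03] 0.0685
```

View pics/scene5.png

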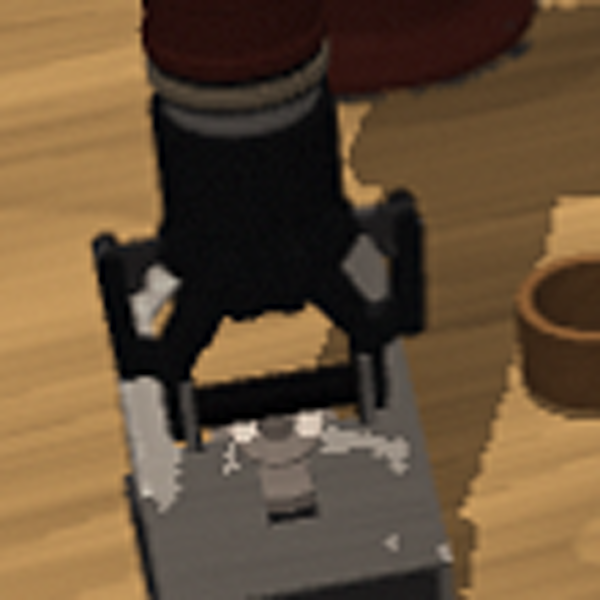

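jog_arm(steps=[{"dx": -0.28, "dy": 0.035, "dz": 0.17, "twist": 0}, {"dx": -0.56, "dy": 0.07, "dz": 0.34, "twist": 0}, {"dx": -0.56, "dy": 0.07, "dz": 0.34, "twist": 0}, {"dx": -0.56, "dy": 0.07, "dz": 0.34, "twist": 0}])

```text
t: 5.12
tool_pos: [0.5209, -0.196, 0.1171]
tool_rot: [-0.197, -3.13, -0.001]
contact_force: [-0.2, 0.5, -2.2]
opening: 0.0685
```

```bash
python3 snap.py 6 scene,180,150,290,260
```

```text
5.125 [ 0.5209 -0.196   0.1171] [-1.97e-01 -3.13e+00 -1.00e-03] [-0.2  0.5 -2.2] [-0.01 -0.02  0.01] 0.0685
```

View pics/scene6.png

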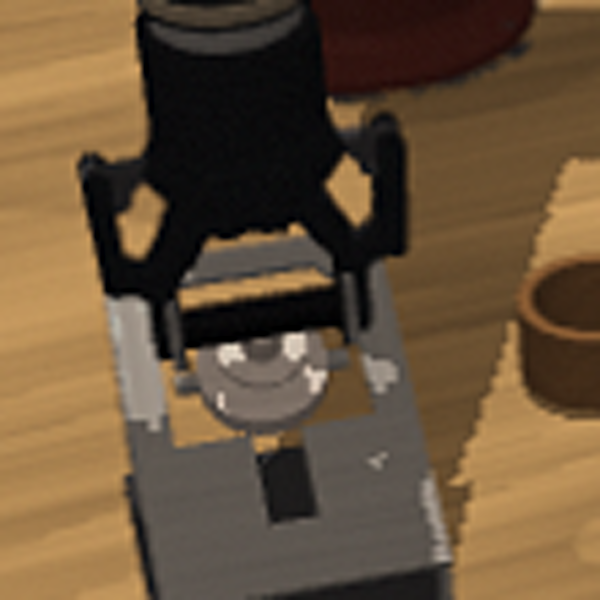

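The disc is in the wide opening, with pins at (185,383) and (342,358) inside the edges at about 170 and 370. Lifting along the normal.

jog_arm(steps=[{"dx": 0.1, "dy": -0.012, "dz": 0.18, "twist": 0}, {"dx": 0.2, "dy": -0.025, "dz": 0.36, "twist": 0}, {"dx": 0.3, "dy": -0.037, "dz": 0.53, "twist": 0}, {"dx": 0.41, "dy": -0.05, "dz": 0.72, "twist": 0}, {"dx": 0.41, "dy": -0.05, "dz": 0.9, "twist": 0}])

```text
t: 5.8
tool_pos: [0.5461, -0.1991, 0.1721]
tool_rot: [-0.196, -3.131, -0.001]
contact_force: [-0.8, 0.3, -2.6]
opening: 0.0689
```

```bash
python3 snap.py 7 scene,160,110,310,260
```

```text
5.8 [ 0.5461 -0.1991  0.1721] [-1.960e-01 -3.131e+00 -1.000e-03] [-0.8  0.3 -2.6] [-0.05 -0.04  0.01] 0.0689
```

View pics/scene7.png

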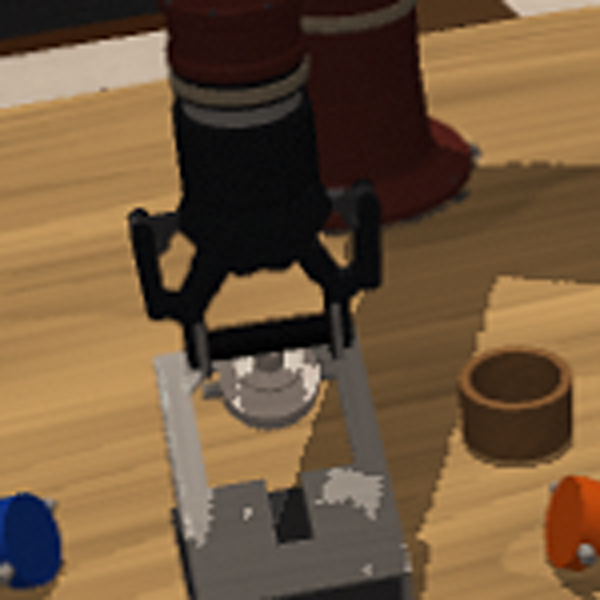

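The cap is out of the rack. Next I'll check the spot for standing it upright.

Run:
```python
from h import *
d=load("top0");vv,uu=np.mgrid[0:480,0:640]; uv=np.c_[uu.ravel(),vv.ravel()];P=pts(d,uv)
for c in [(.41,.45),(.4,.42),(.42,.47)]:
    k=np.hypot(P[:,0]-c[0],P[:,1]-c[1])<.1
    print(c,k.sum(),np.percentile(P[k,2],[1,50,99,100]).round(4))
```

```text
(0.41, 0.45) 4380 [-0.0055  0.0003  0.0058  0.0089]
(0.4, 0.42) 4368 [-0.0056  0.0003  0.006   0.0088]
(0.42, 0.47) 4381 [-0.0055  0.0003  0.0058  0.0089]
```

jog_arm(steps=[{"dx": 0.0, "dy": 0, "dz": 0.7, "twist": 0}, {"dx": 0.0, "dy": 0.3, "dz": 1.3, "twist": 0}, {"dx": -0.2, "dy": 1.2, "dz": 1.3, "twist": 0}, {"dx": -0.4, "dy": 2.1, "dz": 1.3, "twist": 0}, {"dx": -0.6, "dy": 3.0, "dz": 1.3, "twist": 0}])

```text
t: 6.48
tool_pos: [0.5098, -0.0181, 0.2521]
tool_rot: [-0.198, -3.133, 0.001]
contact_force: [0.3, 0.4, -1.7]
opening: 0.0693
```

jog_arm(steps=[{"dx": -0.2, "dy": 0.95, "dz": 0, "twist": 0}, {"dx": -0.4, "dy": 1.9, "dz": 0, "twist": 0}, {"dx": -0.6, "dy": 2.85, "dz": 0, "twist": 0}, {"dx": -0.8, "dy": 3.8, "dz": 0, "twist": 0}, {"dx": -1.0, "dy": 4.7, "dz": 0, "twist": 0}])

```text
t: 7.1
tool_pos: [0.4489, 0.2656, 0.2523]
tool_rot: [-0.197, -3.134, 0.001]
contact_force: [0.0, -0.3, -1.7]
opening: 0.0685
```

jog_arm(steps=[{"dx": -0.2, "dy": 0.9, "dz": 0, "twist": 0}, {"dx": -0.4, "dy": 1.8, "dz": 0, "twist": 0}, {"dx": -0.66, "dy": 2.7, "dz": -0.3, "twist": 0}, {"dx": -0.66, "dy": 3.1, "dz": -0.9, "twist": 0}, {"dx": -0.66, "dy": 3.1, "dz": -1.6, "twist": 0}])

```text
t: 7.72
tool_pos: [0.409, 0.4537, 0.1563]
tool_rot: [0.193, 3.135, 0.002]
contact_force: [0.9, 0.5, -2.0]
opening: 0.069
```

```bash
python3 snap.py 8 scene,360,80,520,240 top,80,240,240,400
```

```text
7.725 [0.409  0.4537 0.1563] [1.930e-01 3.135e+00 2.000e-03] [ 0.9  0.5 -2. ] [-0.03 -0.09  0.01] 0.069
```

View pics/scene8.png

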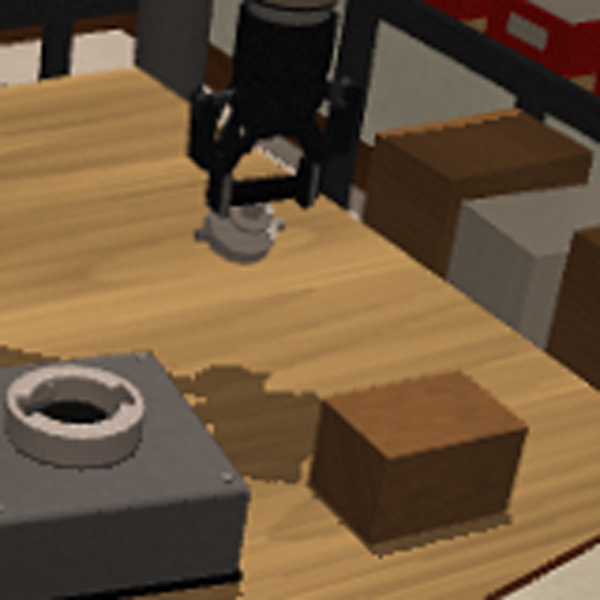

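jog_arm(steps=[{"dx": 0, "dy": 0, "dz": -0.6, "twist": 0}, {"dx": 0, "dy": 0, "dz": -1.2, "twist": 0}, {"dx": 0, "dy": 0, "dz": -1.6, "twist": 0}, {"dx": 0, "dy": 0, "dz": -1.75, "twist": 0}, {"dx": 0, "dy": 0, "dz": -1.8, "twist": 0}])

```text
t: 8.45
tool_pos: [0.4068, 0.449, 0.0442]
tool_rot: [-0.195, -3.126, 0.016]
contact_force: [-2.6, -6.5, 10.5]
opening: 0.0692
```

jog_arm(steps=[{"dx": 0, "dy": 0, "dz": -0.03, "twist": 0}, {"dx": 0, "dy": 0, "dz": -0.05, "twist": 0}, {"dx": 0, "dy": 0, "dz": -0.05, "twist": 0}])

```text
t: 8.82
tool_pos: [0.4083, 0.45, 0.0443]
tool_rot: [-0.195, -3.129, 0.013]
contact_force: [-2.7, -3.3, 7.5]
opening: 0.0688
```

The lower edge of the disc touches the bench. I'll release and let the cap tip upright.

jog_arm(steps=[{"dx": 0, "dy": 0, "dz": 0.0, "twist": 0}, {"dx": 0, "dy": 0, "dz": 0.0, "twist": 0}, {"dx": 0, "dy": 0, "dz": 0, "twist": 0}, {"dx": 0, "dy": 0, "dz": 0, "twist": 0}, {"dx": 0, "dy": 0, "dz": 0, "twist": 0}], gripper=0)

```text
t: 9.45
tool_pos: [0.4081, 0.4499, 0.044]
tool_rot: [-0.195, -3.129, 0.013]
contact_force: [0.3, 0.0, 0.0]
opening: 0.0852
```

```bash
python3 snap.py 9 scene,380,90,500,210 top,80,240,240,400
```

```text
9.45 [0.4081 0.4499 0.044 ] [-0.195 -3.129  0.013] [0.3 0.  0. ] [-0.01 -0.04 -0.03] 0.0852
```

View pics/scene9.png

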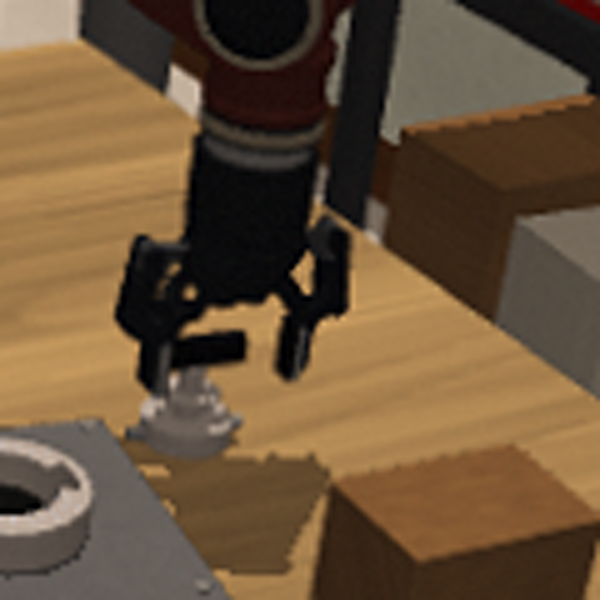

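View pics/top9.png

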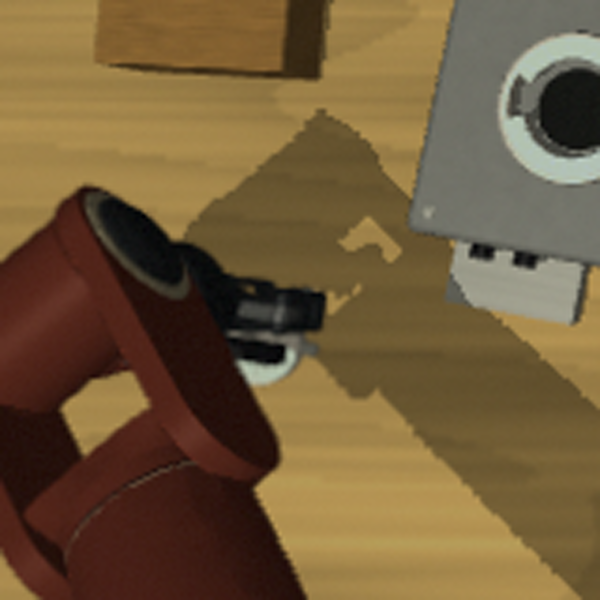

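The cap stands upright. Its bar has shifted towards the robot and towards the right-hand finger. I'll go up and aside to measure it.

jog_arm(steps=[{"dx": 0, "dy": 0, "dz": 0.5, "twist": 0}, {"dx": 0, "dy": 0, "dz": 1.2, "twist": 0}, {"dx": 0.2, "dy": -0.5, "dz": 2.0, "twist": 0}, {"dx": 0.5, "dy": -1.2, "dz": 2.6, "twist": 0}, {"dx": 0.8, "dy": -2.1, "dz": 2.8, "twist": 0}])

```text
t: 10.18
tool_pos: [0.4578, 0.324, 0.216]
tool_rot: [-0.193, -3.134, 0.008]
contact_force: [0.2, -0.3, -0.6]
opening: 0.0853
```

```bash
python3 snap.py 10 scene,340,90,500,210 top,80,240,240,400
```

```text
10.175 [0.4578 0.324  0.216 ] [-0.193 -3.134  0.008] [ 0.2 -0.3 -0.6] [-0.01 -0.08  0.01] 0.0853
```

View pics/scene10.png

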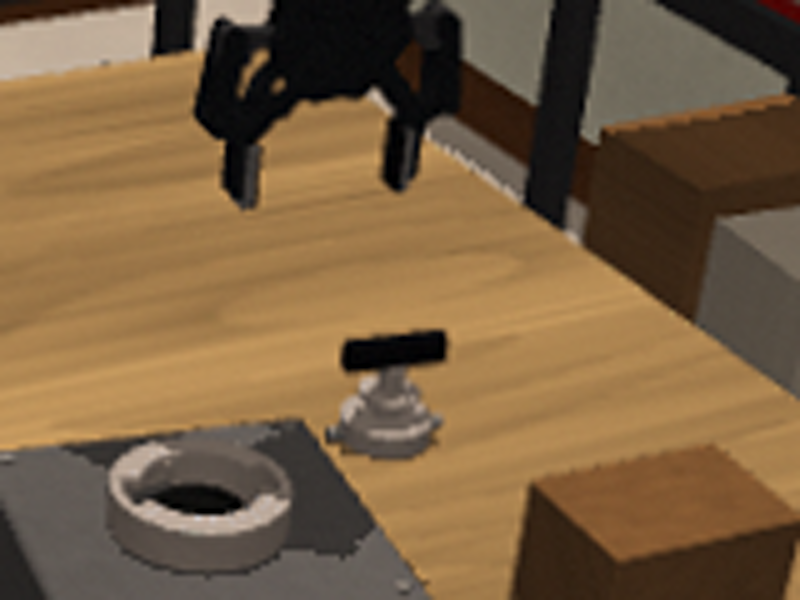

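View pics/top10.png

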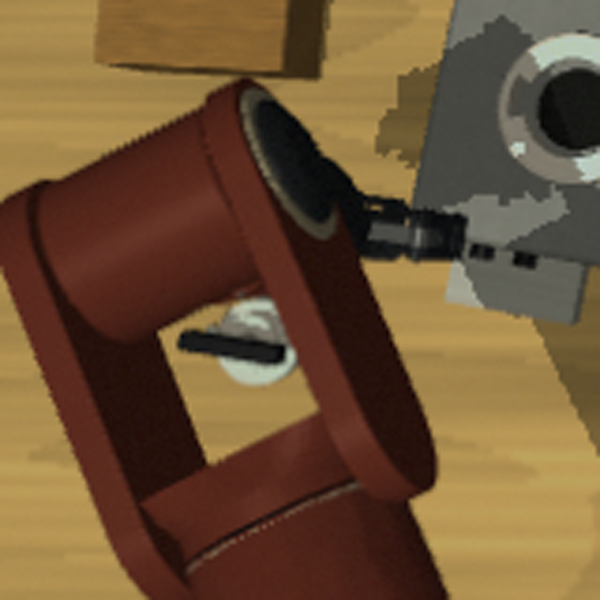

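The cap stands flat. Its bar is at about (395,350) in the scene crop, and at (232,346) in the top crop, visible through the arm. I'll measure its centre and yaw.

```bash
cat > bar.py <<'E'
import sys
from h import *
def bar(nm,px,z,th=45):
    d=load(nm); m=(d["frame"].max(2)<th).astype(np.uint8); k,l=cv2.connectedComponents(m)
    ys,xs=np.where(l==l[int(px[1]),int(px[0])])
    uv=np.c_[xs,ys].astype(float); c=uv.mean(0)
    W=onz(d,uv,z)[:,:2]; rect=cv2.minAreaRect(np.float32(W*1000))
    w,V=np.linalg.eigh(np.cov(W.T)); v=V[:,1]*np.sign(V[1,1])
    print(nm,len(xs),c.round(1),"centre",onz(d,[c],z)[0].round(4),"yaw",np.degrees(np.arctan2(-v[0],v[1])).round(1),"rect",np.round(rect[0],1),np.round(rect[1],1),round(rect[2],1))
if __name__=="__main__":
    bar("scene10",(340+395*160/800,90+350*160/800),.062); bar("top10",(80+232*160/600,240+346*160/600),.062)
E
python3 bar.py
```

```text
scene10 117 [418.4 159.8] centre [0.3748 0.4541 0.062 ] yaw 0.1 rect [375.  454.3] [76.8 35.6] 82.1
top10 139 [141.5 332.1] centre [0.3735 0.454  0.062 ] yaw -8.2 rect [373.6 454.1] [71.  13.1] 82.0
```

jog_arm(steps=[{"dx": -0.4, "dy": 0.7, "dz": 0, "twist": -0.1}, {"dx": -0.9, "dy": 1.5, "dz": -0.1, "twist": -0.1}, {"dx": -1.4, "dy": 2.17, "dz": -0.5, "twist": -0.1}, {"dx": -1.4, "dy": 2.17, "dz": -1.2, "twist": -0.1}, {"dx": -1.4, "dy": 2.17, "dz": -1.3, "twist": -0.1}])

```text
t: 10.9
tool_pos: [0.372, 0.4498, 0.1327]
tool_rot: [-0.228, -3.126, 0.02]
contact_force: [0.9, -0.0, -0.6]
opening: 0.0853
```

jog_arm(steps=[{"dx": 0, "dy": 0, "dz": 0, "twist": 0}])

```text
t: 11.02
tool_pos: [0.3722, 0.4498, 0.1331]
tool_rot: [-0.229, -3.126, 0.02]
contact_force: [0.2, 0.9, 0.8]
opening: 0.0856
```

```bash
python3 snap.py 11 scene,360,90,480,210
```

```text
11.025 [0.3722 0.4498 0.1331] [-0.229 -3.126  0.02 ] [0.2 0.9 0.8] [ 0.01 -0.01  0.08] 0.0856
```

View pics/scene11.png

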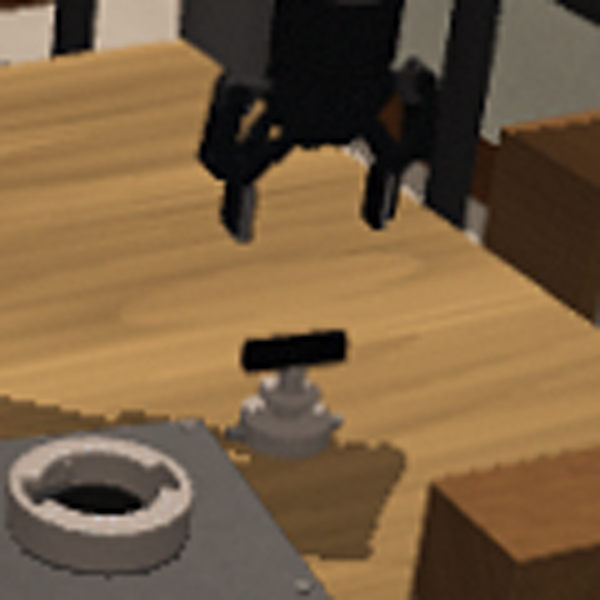

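jog_arm(steps=[{"dx": 0.03, "dy": 0.07, "dz": -0.4, "twist": 0}, {"dx": 0.03, "dy": 0.07, "dz": -0.9, "twist": 0}, {"dx": 0.03, "dy": 0.07, "dz": -1.3, "twist": 0}, {"dx": 0.03, "dy": 0.07, "dz": -1.58, "twist": 0}, {"dx": 0.03, "dy": 0.07, "dz": -1.58, "twist": 0}])

```text
t: 11.7
tool_pos: [0.3742, 0.4535, 0.0381]
tool_rot: [-0.23, -3.125, 0.021]
contact_force: [0.2, -0.7, -0.1]
opening: 0.0856
```

```bash
python3 snap.py 12 scene,360,90,480,210
```

```text
11.7 [0.3742 0.4535 0.0381] [-0.23  -3.125  0.021] [ 0.2 -0.7 -0.1] [-0.03 -0.03 -0.01] 0.0856
```

View pics/scene12.png

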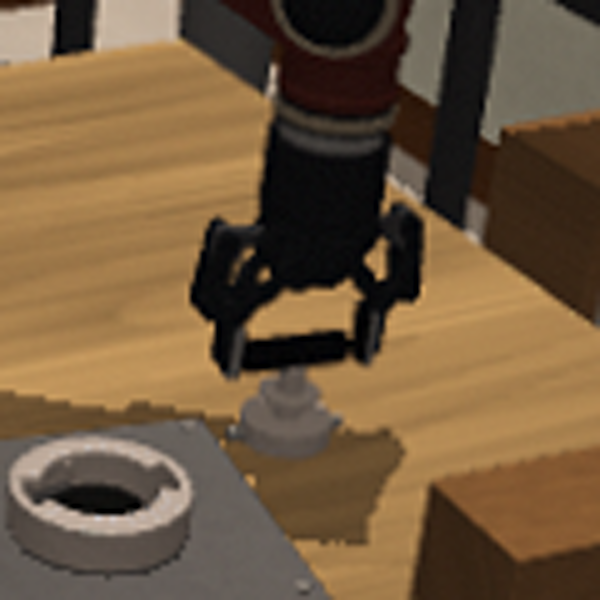

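The bar at (295,348) lies between the pads. Closing.

jog_arm(steps=[{"dx": 0, "dy": 0, "dz": 0, "twist": 0}, {"dx": 0, "dy": 0, "dz": 0, "twist": 0}, {"dx": 0, "dy": 0, "dz": 0, "twist": 0}, {"dx": 0, "dy": 0, "dz": 0, "twist": 0}], gripper=255, newtons=60)

```text
t: 12.25
tool_pos: [0.3759, 0.4552, 0.0412]
tool_rot: [-0.23, -3.129, 0.015]
contact_force: [1.3, -1.4, 6.2]
opening: 0.0687
```

```bash
python3 snap.py 13 scene,360,90,480,210
```

```text
12.25 [0.3759 0.4552 0.0412] [-0.23  -3.129  0.015] [ 1.3 -1.4  6.2] [-0.06 -0.08  0.  ] 0.0687
```

View pics/scene13.png

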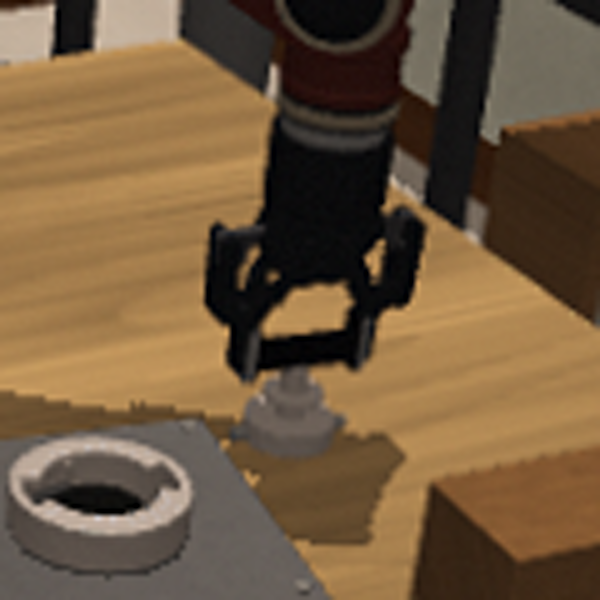

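jog_arm(steps=[{"dx": 0, "dy": 0, "dz": 0.7, "twist": -0.1}, {"dx": 0, "dy": 0, "dz": 1.6, "twist": -0.22}, {"dx": 0, "dy": 0, "dz": 2.5, "twist": -0.22}, {"dx": 0.3, "dy": -0.5, "dz": 3.1, "twist": -0.22}, {"dx": 0.8, "dy": -1.3, "dz": 3.3, "twist": -0.22}])

```text
t: 12.92
tool_pos: [0.4246, 0.3779, 0.2426]
tool_rot: [-0.285, -3.128, 0.009]
contact_force: [0.6, 0.2, -3.1]
opening: 0.0687
```

```bash
python3 snap.py 14 scene,340,60,500,180 top,80,220,240,340
```

```text
12.925 [0.4246 0.3779 0.2426] [-0.285 -3.128  0.009] [ 0.6  0.2 -3.1] [-0.01 -0.04  0.01] 0.0687
```

View pics/scene14.png

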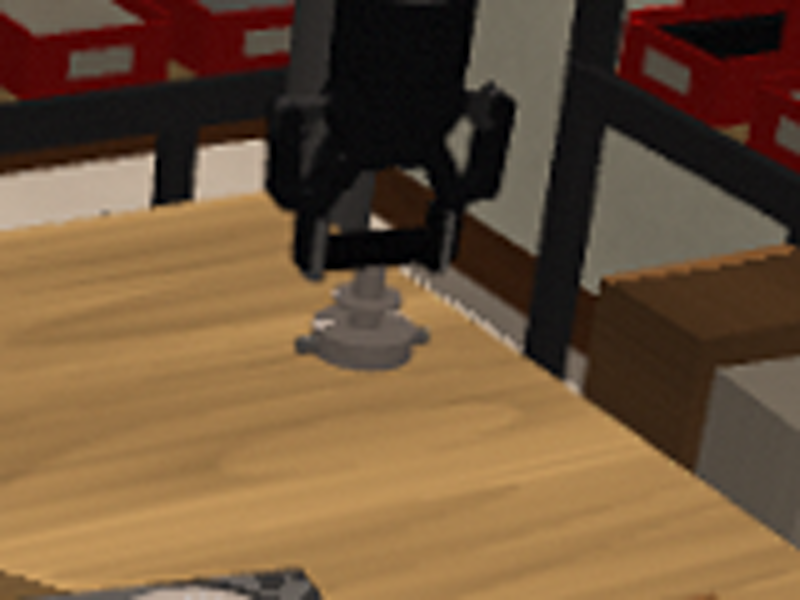

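jog_arm(steps=[{"dx": 0.5, "dy": -0.74, "dz": 0, "twist": 0}, {"dx": 1.0, "dy": -1.48, "dz": 0, "twist": 0}, {"dx": 1.5, "dy": -2.22, "dz": -0.2, "twist": 0}, {"dx": 1.8, "dy": -2.67, "dz": -0.5, "twist": 0}, {"dx": 1.8, "dy": -2.67, "dz": -1.0, "twist": 0}])

```text
t: 13.65
tool_pos: [0.5359, 0.2127, 0.1809]
tool_rot: [0.303, 3.126, -0.013]
contact_force: [-0.8, 0.7, -1.3]
opening: 0.0691
```

jog_arm(steps=[{"dx": 0, "dy": 0, "dz": 0, "twist": 0}, {"dx": 0, "dy": 0, "dz": 0, "twist": 0}])

```text
t: 13.9
tool_pos: [0.5357, 0.2133, 0.1812]
tool_rot: [0.302, 3.126, -0.013]
contact_force: [0.5, -0.1, -0.9]
opening: 0.0689
```

```bash
python3 snap.py 15 scene,320,110,440,230 top,170,200,300,330
```

```text
13.9 [0.5357 0.2133 0.1812] [ 0.302  3.126 -0.013] [ 0.5 -0.1 -0.9] [-0.   -0.01  0.01] 0.0689
```

View pics/scene15.png

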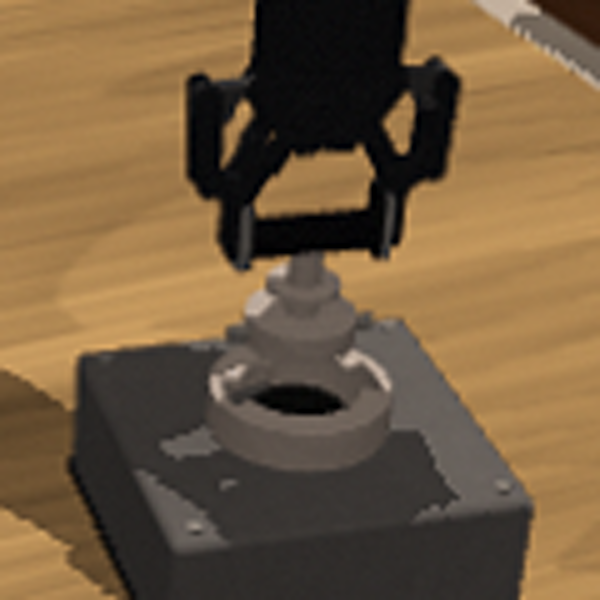

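View pics/top15.png

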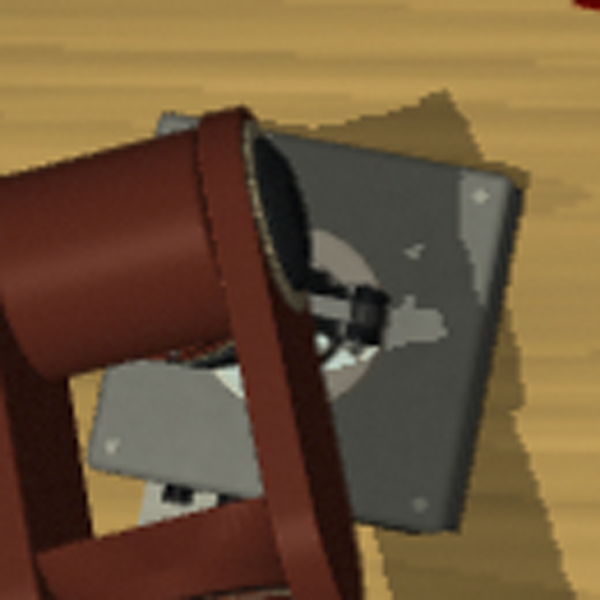

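Run:
```python
from h import *
from scipy.optimize import least_squares
d=load("scene15");vv,uu=np.mgrid[0:480,0:640]; uv=np.c_[uu.ravel(),vv.ravel()];P=pts(d,uv)
k=(abs(P[:,0]-.535)<.06)&(abs(P[:,1]-.215)<.06)&(P[:,2]>.118)&(P[:,2]<.24)
Q=P[k];U=uv[k]; F=d["frame"].reshape(-1,3)[k].astype(int)
for lo in np.arange(.12,.23,.006):
    s=(Q[:,2]>=lo)&(Q[:,2]<lo+.006)
    if s.sum(): print(lo.round(3),s.sum(),"x",Q[s,0].min().round(3),Q[s,0].max().round(3),"y",Q[s,1].min().round(3),Q[s,1].max().round(3))
# disc side fit
s=(Q[:,2]>.141)&(Q[:,2]<.155)
W=Q[s,:2]
f=lambda p:np.hypot(W[:,0]-p[0],W[:,1]-p[1])-.030
r=least_squares(f,[.535,.215],loss="soft_l1",f_scale=.002);print("disc centre",r.x.round(4),np.median(abs(r.fun)).round(4))
# rim outer fit by same camera depth
k=(abs(P[:,0]-.535)<.07)&(abs(P[:,1]-.217)<.07)&(P[:,2]>.09)&(P[:,2]<.106); W=P[k,:2]
f2=lambda p:np.hypot(W[:,0]-p[0],W[:,1]-p[1])-.050
r=least_squares(f2,[.535,.215],loss="soft_l1",f_scale=.002);print("rim centre",r.x.round(4),np.median(abs(r.fun)).round(4),k.sum())
print("pins mid", onz(d,[(367,176),(393,173.6),(380,174.8)],.146).round(4))
```

```text
0.138 25 x 0.526 0.565 y 0.176 0.25
0.144 57 x 0.519 0.565 y 0.174 0.251
0.15 88 x 0.512 0.566 y 0.173 0.252
0.156 114 x 0.51 0.568 y 0.185 0.24
0.162 5 x 0.54 0.546 y 0.206 0.214
0.168 30 x 0.516 0.555 y 0.195 0.236
0.174 61 x 0.514 0.558 y 0.193 0.233
0.18 12 x 0.533 0.545 y 0.205 0.218
0.186 18 x 0.528 0.555 y 0.173 0.25
0.192 51 x 0.523 0.556 y 0.17 0.259
0.198 73 x 0.524 0.555 y 0.167 0.257
0.204 76 x 0.519 0.558 y 0.165 0.259
0.21 105 x 0.526 0.559 y 0.166 0.26
0.216 31 x 0.525 0.559 y 0.165 0.258
0.222 31 x 0.523 0.556 y 0.165 0.26
0.228 27 x 0.532 0.56 y 0.161 0.275
disc centre [0.5341 0.2141] 0.0018
rim centre [0.54   0.2039] 0.0105 374
pins mid [[0.5263 0.1813 0.146 ]
 [0.5417 0.2519 0.146 ]
 [0.534  0.2164 0.146 ]]
```

Run:
```python
from h import *
from scipy.optimize import least_squares
for n in ("scene0","top0"):
    d=load(n);vv,uu=np.mgrid[0:480,0:640]; uv=np.c_[uu.ravel(),vv.ravel()];P=pts(d,uv)
    f=d["frame"].reshape(-1,3).min(1).astype(int)
    k=(np.hypot(P[:,0]-.533,P[:,1]-.217)<.062)&(P[:,2]>.1065)&(P[:,2]<.1135)
    W=P[k,:2]; h=cv2.minEnclosingCircle(np.float32(W*1000))
    print(n,k.sum(),"enclosing",h)
    k=(np.hypot(P[:,0]-.533,P[:,1]-.217)<.062)&(P[:,2]>.093)&(P[:,2]<.106)&(np.hypot(P[:,0]-.533,P[:,1]-.217)>.043)
    W=P[k,:2]
    if k.sum()>20:
        r=least_squares(lambda p:np.hypot(W[:,0]-p[0],W[:,1]-p[1])-.05,[.535,.215],loss="soft_l1",f_scale=.002);print(" side fit",r.x.round(4),k.sum(),np.median(abs(r.fun)).round(4))
    # pad/bore: black region centroid inside bore
    m=((d["frame"].max(2)<40)).astype(np.uint8);kk,l,st,ce=cv2.connectedComponentsWithStats(m)
    px=(234,269) if n=="top0" else (380,187)
    L=l[px[1],px[0]]; print(" black",ce[L],st[L],onz(d,[ce[L]],.082).round(4)) if L else None
```

```text
scene0 340 enclosing ((536.668212890625, 217.3048858642578), 51.825592041015625)
 side fit [0.5332 0.2177] 168 0.0013
 black [379.10526316 189.47368421] [370 187  18   6  76] [[0.5096 0.2331 0.082 ]]
top0 587 enclosing ((533.1279296875, 217.23793029785156), 50.00899124145508)
 side fit [0.5332 0.2168] 42 0.0008
 black [233.77714286 268.86857143] [224 259  21  21 350] [[0.5331 0.2191 0.082 ]]
```

jog_arm(steps=[{"dx": -0.02, "dy": 0.06, "dz": -0.1, "twist": 0}, {"dx": -0.02, "dy": 0.06, "dz": -0.3, "twist": 0}, {"dx": -0.02, "dy": 0.06, "dz": -0.42, "twist": 0}, {"dx": -0.02, "dy": 0.06, "dz": -0.42, "twist": 0}])

```text
t: 14.5
tool_pos: [0.5344, 0.2169, 0.1558]
tool_rot: [0.301, 3.127, -0.013]
contact_force: [0.3, -0.6, -1.2]
opening: 0.0691
```

```bash
python3 snap.py 16 scene,335,130,425,220
```

```text
14.5 [0.5344 0.2169 0.1558] [ 0.301  3.127 -0.013] [ 0.3 -0.6 -1.2] [ 0.08 -0.02  0.01] 0.0691
```

View pics/scene16.png

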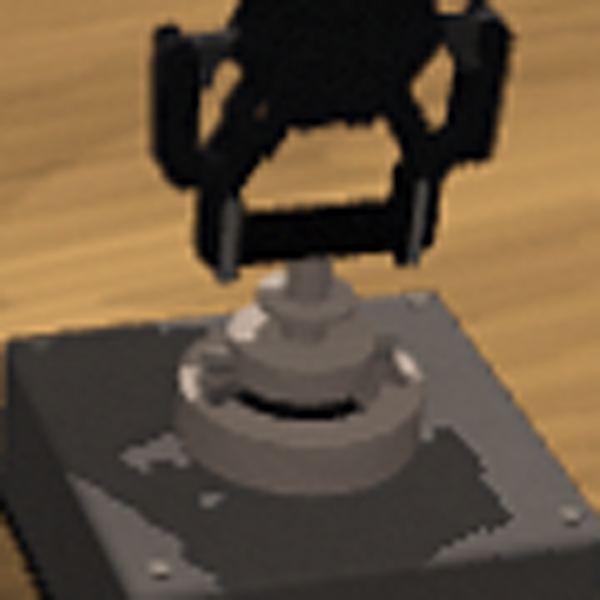

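The disc sits centred over the bore: pins at about (210,370) and (390,365), rim centre near 302. Lowering.

jog_arm(steps=[{"dx": 0, "dy": 0, "dz": -0.08, "twist": 0}, {"dx": 0, "dy": 0, "dz": -0.16, "twist": 0}, {"dx": 0, "dy": 0, "dz": -0.2, "twist": 0}, {"dx": 0, "dy": 0, "dz": -0.2, "twist": 0}])

```text
t: 15.05
tool_pos: [0.5346, 0.2169, 0.1442]
tool_rot: [0.302, 3.126, -0.013]
contact_force: [0.3, 0.3, -3.2]
opening: 0.0691
```

```bash
python3 snap.py 17 scene,335,130,425,220
```

```text
15.05 [0.5346 0.2169 0.1442] [ 0.302  3.126 -0.013] [ 0.3  0.3 -3.2] [ 0.05 -0.01 -0.03] 0.0691
```

View pics/scene17.png

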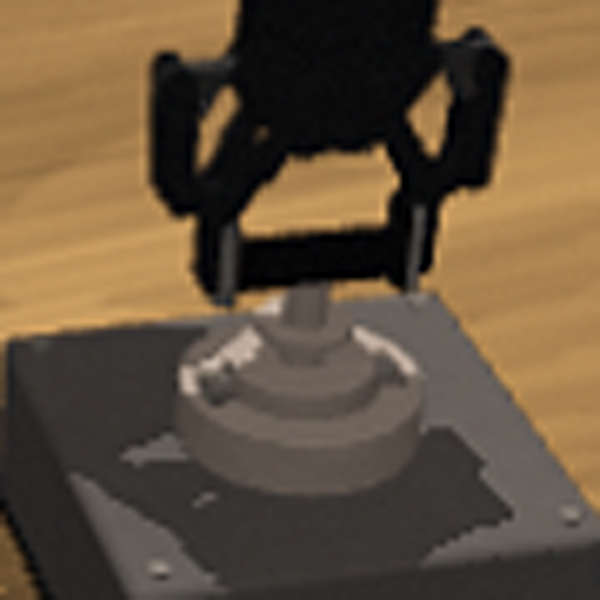

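The disc is entering the bore and the pins are in the notches, with no contact force yet. Continuing to the pad.

jog_arm(steps=[{"dx": 0, "dy": 0, "dz": -0.07, "twist": 0}, {"dx": 0, "dy": 0, "dz": -0.14, "twist": 0}, {"dx": 0, "dy": 0, "dz": -0.18, "twist": 0}, {"dx": 0, "dy": 0, "dz": -0.18, "twist": 0}])

```text
t: 15.6
tool_pos: [0.5348, 0.2169, 0.134]
tool_rot: [0.302, 3.126, -0.013]
contact_force: [-0.9, -1.0, 1.0]
opening: 0.0687
```

```bash
python3 snap.py 18 scene,335,130,425,220
```

```text
15.6 [0.5348 0.2169 0.134 ] [ 0.302  3.126 -0.013] [-0.9 -1.   1. ] [-0.15  0.31  0.07] 0.0687
```

View pics/scene18.png

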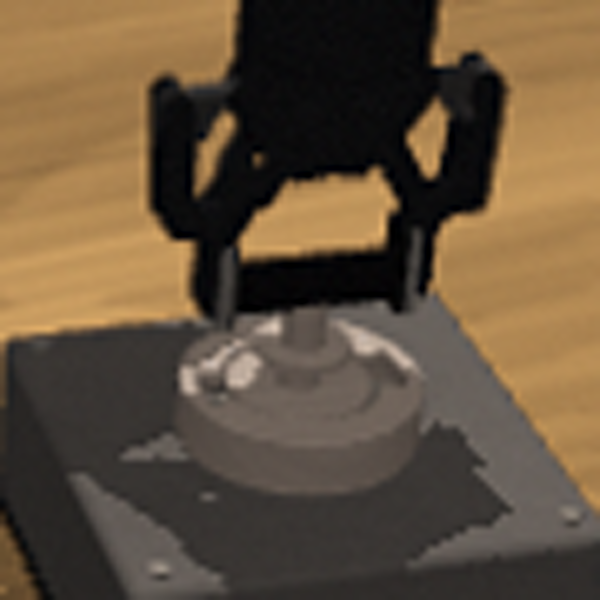

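Contact starts at TCP z 0.134, exactly as predicted for being seated unturned. Now turning clockwise in stages.

jog_arm(steps=[{"dx": 0, "dy": 0, "dz": -0.01, "twist": -0.5}, {"dx": 0, "dy": 0, "dz": -0.01, "twist": -1.1}, {"dx": 0, "dy": 0, "dz": -0.01, "twist": -1.8}, {"dx": 0, "dy": 0, "dz": -0.01, "twist": -2.5}, {"dx": 0, "dy": 0, "dz": -0.01, "twist": -2.5}])

```text
t: 16.27
tool_pos: [0.5351, 0.2172, 0.134]
tool_rot: [0.969, 2.988, -0.012]
contact_force: [-0.3, 0.9, 1.1]
opening: 0.0686
```

```bash
python3 snap.py 19 scene,335,130,425,220
```

```text
16.275 [0.5351 0.2172 0.134 ] [ 0.969  2.988 -0.012] [-0.3  0.9  1.1] [ 0.17  0.14 -0.01] 0.0686
```

View pics/scene19.png

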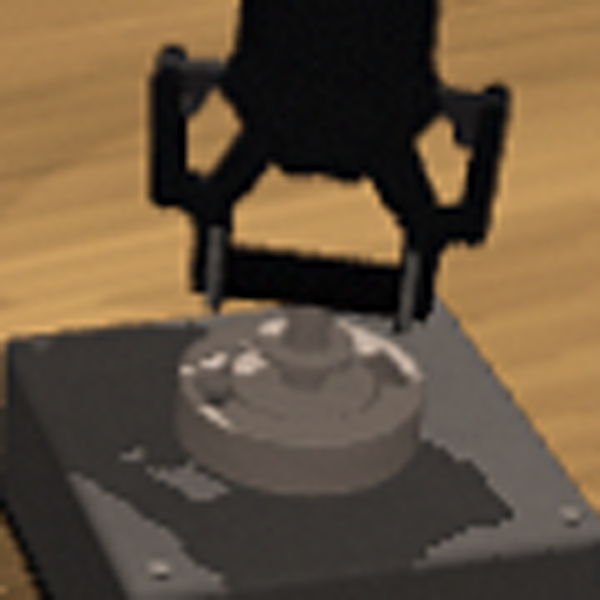

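Both notches are empty now at (212,385) and (395,375). The pins are under the lips at about 25° of turn. Continuing onto the ramp, following it down.

jog_arm(steps=[{"dx": 0, "dy": 0, "dz": -0.005, "twist": -0.6}, {"dx": 0, "dy": 0, "dz": -0.02, "twist": -1.3}, {"dx": 0, "dy": 0, "dz": -0.033, "twist": -2.0}, {"dx": 0, "dy": 0, "dz": -0.046, "twist": -2.7}, {"dx": 0, "dy": 0, "dz": -0.06, "twist": -3.4}], newtons=80)

```text
t: 16.95
tool_pos: [0.5353, 0.2169, 0.1307]
tool_rot: [-1.801, -2.572, 0.012]
contact_force: [-2.9, -0.7, 2.4]
opening: 0.0683
```

```bash
python3 snap.py 20 scene,335,130,425,220
```

```text
16.95 [0.5353 0.2169 0.1307] [-1.801 -2.572  0.012] [-2.9 -0.7  2.4] [-0.08  0.23  0.14] 0.0683
```

View pics/scene20.png

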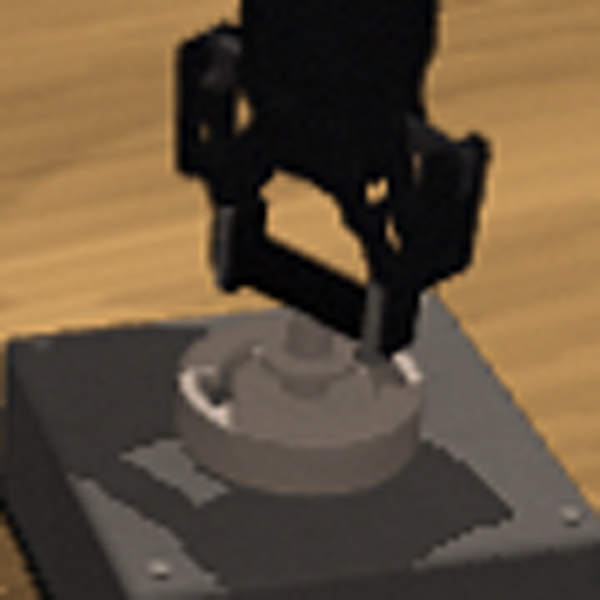

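jog_arm(steps=[{"dx": 0, "dy": 0, "dz": -0.005, "twist": -0.6}, {"dx": 0, "dy": 0, "dz": -0.01, "twist": -1.2}, {"dx": 0, "dy": 0, "dz": -0.01, "twist": -1.7}, {"dx": 0, "dy": 0, "dz": -0.01, "twist": -2.0}, {"dx": 0, "dy": 0, "dz": -0.01, "twist": -2.0}])

```text
t: 17.62
tool_pos: [0.5352, 0.2163, 0.1306]
tool_rot: [2.21, 2.232, -0.015]
contact_force: [-2.8, -4.1, 3.9]
opening: 0.0684
```

```bash
python3 snap.py 21 scene,335,130,425,220
```

```text
17.625 [0.5352 0.2163 0.1306] [ 2.21   2.232 -0.015] [-2.8 -4.1  3.9] [-0.72  0.57  4.5 ] 0.0684
```

View pics/scene21.png

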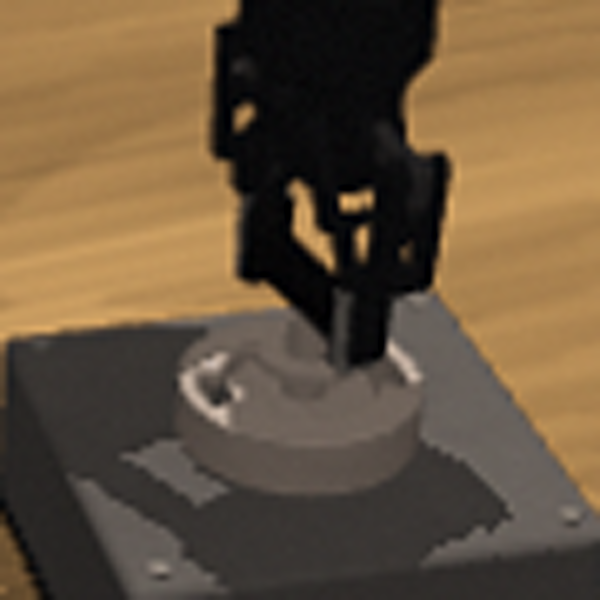

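The wrist torque rises to 4.5 N·m at about 78.8° of turn, so the end stop is reached. I'll ease off to the measured pose, then open.

jog_arm(steps=[{"dx": 0, "dy": 0, "dz": 0, "twist": 0}, {"dx": 0, "dy": 0, "dz": 0, "twist": 0}])

```text
t: 17.92
tool_pos: [0.5353, 0.2163, 0.1307]
tool_rot: [2.206, 2.235, -0.015]
contact_force: [-1.5, -3.8, 2.8]
opening: 0.0682
```

jog_arm(steps=[{"dx": 0, "dy": 0, "dz": 0, "twist": 0}, {"dx": 0, "dy": 0, "dz": 0, "twist": 0}, {"dx": 0, "dy": 0, "dz": 0, "twist": 0}, {"dx": 0, "dy": 0, "dz": 0, "twist": 0}], gripper=0)

```text
t: 18.42
tool_pos: [0.5354, 0.2163, 0.1307]
tool_rot: [2.208, 2.234, -0.014]
contact_force: [0.3, 0.9, -0.1]
opening: 0.0852
```

```bash
python3 snap.py 22 scene,335,130,425,220
```

```text
18.425 [0.5354 0.2163 0.1307] [ 2.208  2.234 -0.014] [ 0.3  0.9 -0.1] [ 0.02  0.01 -0.  ] 0.0852
```

View pics/scene22.png

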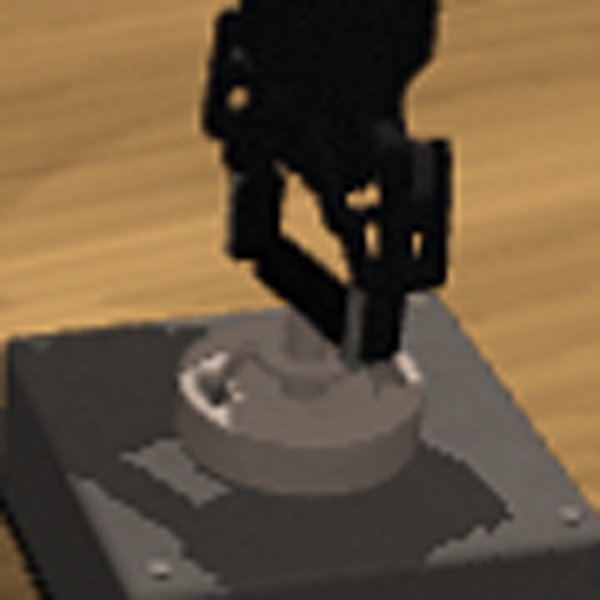

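The fingers are clear and the contact force is about zero. Retreating straight up and then aside.

jog_arm(steps=[{"dx": 0, "dy": 0, "dz": 0.3, "twist": 0}, {"dx": 0, "dy": 0, "dz": 0.8, "twist": 0}, {"dx": 0, "dy": 0, "dz": 1.5, "twist": 0}, {"dx": -0.3, "dy": 0.3, "dz": 2.2, "twist": 0}, {"dx": -0.8, "dy": 1.0, "dz": 2.4, "twist": 0}])

```text
t: 19.1
tool_pos: [0.4891, 0.2766, 0.2808]
tool_rot: [2.209, 2.227, -0.002]
contact_force: [0.1, -0.4, 0.6]
opening: 0.0852
```

jog_arm(steps=[{"dx": -0.5, "dy": 0.8, "dz": 0, "twist": 0}, {"dx": -1.0, "dy": 1.6, "dz": 0, "twist": 0}, {"dx": -1.4, "dy": 2.4, "dz": 0, "twist": 0}, {"dx": -1.6, "dy": 3.2, "dz": 0, "twist": 0}, {"dx": -1.6, "dy": 3.4, "dz": 0, "twist": 0}])

```text
t: 19.73
tool_pos: [0.3919, 0.483, 0.2822]
tool_rot: [2.206, 2.231, 0.0]
contact_force: [0.8, -0.1, 0.4]
opening: 0.0853
```

```bash
python3 snap.py 23 scene,0,0,640,480 top,185,220,290,325
python3 - <<'E'
from h import *
from bar import bar
for n in ("scene","top"):
    d=load(n+"23"); vv,uu=np.mgrid[0:480,0:640];uv=np.c_[uu.ravel(),vv.ravel()];P=pts(d,uv)
    k=(np.hypot(P[:,0]-.533,P[:,1]-.2175)<.05)&(P[:,2]>.145)&(P[:,2]<.18)
    Q=P[k];r=cv2.minAreaRect(np.float32(Q[:,:2]*1000));print(n,k.sum(),uv[k].mean(0),"top z",np.percentile(Q[:,2],[50,90,97]).round(4),r)
    if n=="top": bar("top23",uv[k].mean(0),.1515)
E
```

```text
19.725 [0.3919 0.483  0.2822] [2.206 2.231 0.   ] [ 0.8 -0.1  0.4] [-0.    0.01 -0.03] 0.0853
scene 164 [381.40853659 172.82926829] top z [0.1584 0.1626 0.164 ] ((536.6237182617188, 216.881103515625), (71.16859436035156, 17.79436492919922), 2.979797840118408)
top 204 [229.35294118 266.40196078] top z [0.161  0.1642 0.1653] ((534.3001708984375, 217.20408630371094), (68.70601654052734, 14.759831428527832), 3.573378562927246)
top23 171 [229.2 266.4] centre [0.5349 0.2179 0.1515] yaw -85.8 rect [534.8 217.8] [69.3 14. ] 4.3
```

View pics/scene23.png

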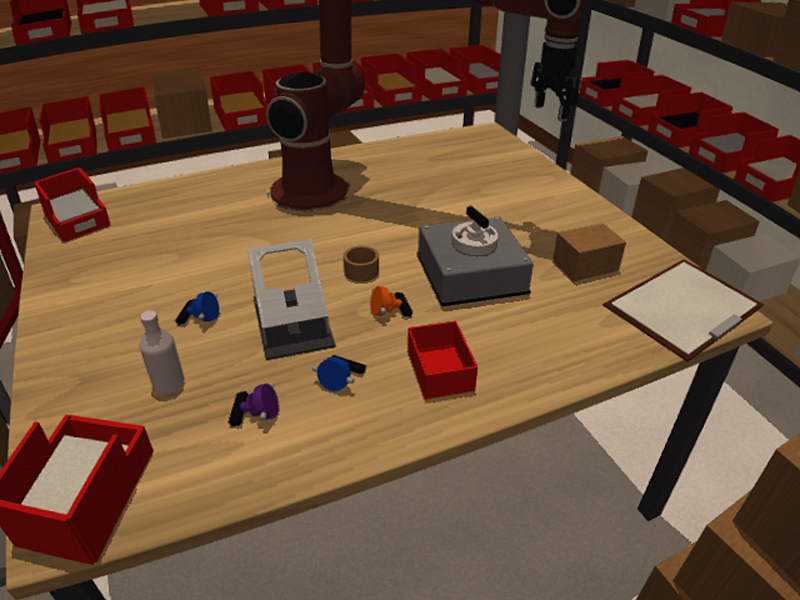

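View pics/top23.png

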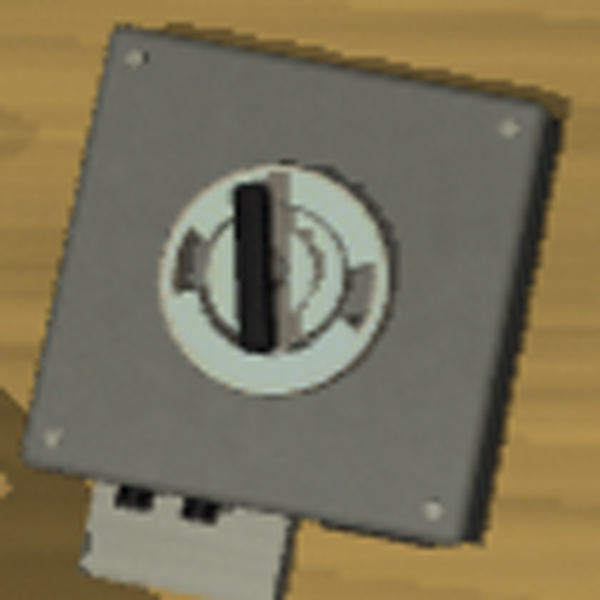

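Run:
```python
from h import *
from station import ctrl
ims=[ctrl.get_image("top") for _ in range(3)]
d=ims[0]; g=np.mean([i["frame"].max(2).astype(float) for i in ims],0)
vv,uu=np.mgrid[245:290,205:262]; uv=np.c_[uu.ravel(),vv.ravel()]; W=onz(d,uv,.155)[:,:2]
w=np.clip((70-g[245:290,205:262].ravel())/50,0,1); w[np.hypot(*(W-[.5349,.2179]).T)>.045]=0
c=(W*w[:,None]).sum(0)/w.sum(); C=((W-c)*w[:,None]).T@(W-c)/w.sum(); e,V=np.linalg.eigh(C); v=V[:,1]*np.sign(V[0,1])
print("bar dir deg",np.degrees(np.arctan2(v[1],v[0])).round(2),"len",np.sqrt(12*e).round(4),c.round(4))
# feeder edges yaw from top0: fit plane-level mask rect orientation via hough-free edges: use screws
d0=load("top0"); g0=cv2.cvtColor(d0["frame"],cv2.COLOR_RGB2GRAY)
s=[(185+118/5,220+50/5),(185+446/5,220+112/5),(185+45/5,220+384/5),(185+379/5,220+446/5)]
S=onz(d0,s,.086)[:,:2]
for a,b in((0,1),(2,3),(0,2),(1,3)):
    dd=S[b]-S[a]; print(np.degrees(np.arctan2(dd[1],dd[0])).round(1),np.linalg.norm(dd).round(4))
```

```text
bar dir deg 4.32 len [0.0164 0.0693] [0.5348 0.2173]
-100.7 0.1701
-100.3 0.1703
169.3 0.1716
169.3 0.1703
```

The bar's top is at 0.161–0.165 m, the locked height. Its yaw gives only about 75° of turn though, against a nominal 78°, which is near my measuring error. There's plenty of time, so I'll regrip squarely and nudge it clockwise to be sure.

jog_arm(steps=[{"dx": 0.45, "dy": -0.85, "dz": 0, "twist": 0.2}, {"dx": 0.9, "dy": -1.7, "dz": 0, "twist": 0.37}, {"dx": 1.4, "dy": -2.6, "dz": 0, "twist": 0.37}, {"dx": 1.85, "dy": -3.45, "dz": 0, "twist": 0.37}, {"dx": 2.25, "dy": -4.2, "dz": 0, "twist": 0.37}])

```text
t: 20.6
tool_pos: [0.5296, 0.2242, 0.2817]
tool_rot: [2.141, 2.292, -0.001]
contact_force: [1.0, -0.5, -0.0]
opening: 0.0855
```

jog_arm(steps=[{"dx": 0.1, "dy": -0.2, "dz": 0, "twist": 0}, {"dx": 0.1, "dy": -0.2, "dz": 0, "twist": 0}, {"dx": 0.1, "dy": -0.2, "dz": 0, "twist": 0}])

```text
t: 20.98
tool_pos: [0.535, 0.2129, 0.2818]
tool_rot: [2.14, 2.293, -0.0]
contact_force: [-0.8, -0.6, -0.8]
opening: 0.0854
```

jog_arm(steps=[{"dx": 0, "dy": 0.07, "dz": -0.6, "twist": 0}, {"dx": 0, "dy": 0.07, "dz": -1.2, "twist": 0}, {"dx": 0, "dy": 0.07, "dz": -1.4, "twist": 0}, {"dx": 0, "dy": 0.07, "dz": -1.4, "twist": 0}])

```text
t: 21.48
tool_pos: [0.5344, 0.2179, 0.1973]
tool_rot: [2.139, 2.295, -0.002]
contact_force: [-0.1, -0.0, -0.7]
opening: 0.0856
```

```bash
python3 snap.py 24 scene,335,110,425,200
```

```text
21.475 [0.5344 0.2179 0.1973] [ 2.139e+00  2.295e+00 -2.000e-03] [-0.1 -0.  -0.7] [-0.02 -0.05  0.04] 0.0856
```

View pics/scene24.png

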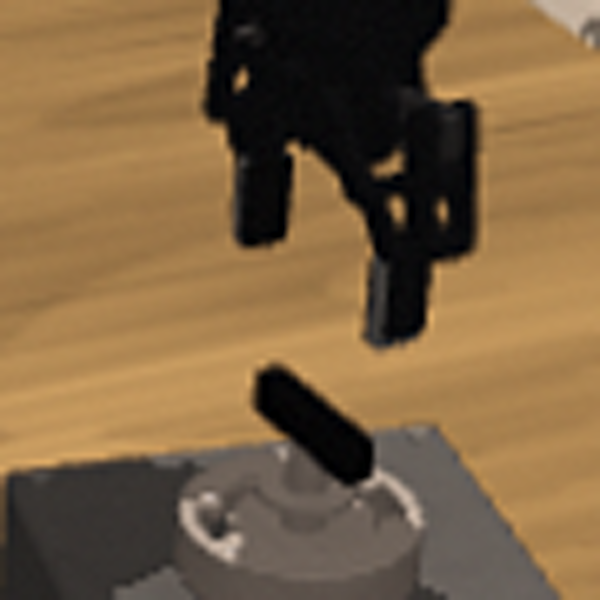

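The open jaws line up with both bar ends. Lowering, then gripping.

jog_arm(steps=[{"dx": 0, "dy": 0, "dz": -0.4, "twist": 0}, {"dx": 0, "dy": 0, "dz": -0.8, "twist": 0}, {"dx": 0, "dy": 0, "dz": -1.1, "twist": 0}, {"dx": 0, "dy": 0, "dz": -1.1, "twist": 0}])

```text
t: 22.02
tool_pos: [0.5348, 0.2178, 0.1321]
tool_rot: [2.139, 2.295, -0.001]
contact_force: [0.3, 0.5, 0.3]
opening: 0.0854
```

jog_arm(steps=[{"dx": 0, "dy": 0, "dz": 0, "twist": 0}, {"dx": 0, "dy": 0, "dz": 0, "twist": 0}, {"dx": 0, "dy": 0, "dz": 0, "twist": 0}, {"dx": 0, "dy": 0, "dz": 0, "twist": 0}], gripper=255, newtons=80)

```text
t: 22.52
tool_pos: [0.5355, 0.2181, 0.1339]
tool_rot: [2.138, 2.294, 0.002]
contact_force: [-2.6, -0.3, 5.2]
opening: 0.0683
```

jog_arm(steps=[{"dx": 0, "dy": 0, "dz": 0, "twist": -0.1}, {"dx": 0, "dy": 0, "dz": 0, "twist": -0.2}, {"dx": 0, "dy": 0, "dz": 0, "twist": -0.3}, {"dx": 0, "dy": 0, "dz": 0, "twist": -0.3}])

```text
t: 23.02
tool_pos: [0.5356, 0.2181, 0.134]
tool_rot: [2.192, 2.241, 0.001]
contact_force: [-0.5, -1.1, 3.1]
opening: 0.0682
```

```bash
python3 snap.py 25
```

```text
23.025 [0.5356 0.2181 0.134 ] [2.192e+00 2.241e+00 1.000e-03] [-0.5 -1.1  3.1] [-0.21  0.22  3.34] 0.0682
```

The torque rose to 3.3 N·m within 2.7° of wind-up, so the cap was already against the end stop; turning friction alone is only 0.4 N·m. I'll unwind the elastic twist, release and retreat.

jog_arm(steps=[{"dx": 0, "dy": 0, "dz": 0, "twist": 0.1}, {"dx": 0, "dy": 0, "dz": 0, "twist": 0.2}, {"dx": 0, "dy": 0, "dz": 0, "twist": 0.2}])

```text
t: 23.4
tool_pos: [0.5356, 0.2181, 0.134]
tool_rot: [2.156, 2.277, 0.002]
contact_force: [-0.9, 0.1, 1.7]
opening: 0.0681
```

```bash
python3 snap.py 26
```

```text
23.4 [0.5356 0.2181 0.134 ] [2.156e+00 2.277e+00 2.000e-03] [-0.9  0.1  1.7] [-0.08  0.26  0.62] 0.0681
```

jog_arm(steps=[{"dx": 0, "dy": 0, "dz": 0, "twist": 0}, {"dx": 0, "dy": 0, "dz": 0, "twist": 0}, {"dx": 0, "dy": 0, "dz": 0, "twist": 0}, {"dx": 0, "dy": 0, "dz": 0, "twist": 0}], gripper=0)

```text
t: 23.9
tool_pos: [0.5356, 0.2181, 0.1339]
tool_rot: [2.157, 2.276, 0.002]
contact_force: [-0.3, -0.2, -1.0]
opening: 0.0851
```

jog_arm(steps=[{"dx": 0, "dy": 0, "dz": 0.3, "twist": 0}, {"dx": 0, "dy": 0, "dz": 0.8, "twist": 0}, {"dx": 0, "dy": 0, "dz": 1.5, "twist": 0}, {"dx": -0.3, "dy": 0.3, "dz": 2.2, "twist": 0}, {"dx": -0.8, "dy": 1.0, "dz": 2.4, "twist": 0}])

```text
t: 24.52
tool_pos: [0.4894, 0.2784, 0.2839]
tool_rot: [2.158, 2.27, 0.014]
contact_force: [1.0, 0.6, 0.2]
opening: 0.0856
```

jog_arm(steps=[{"dx": -0.5, "dy": 0.8, "dz": 0, "twist": 0}, {"dx": -1.0, "dy": 1.6, "dz": 0, "twist": 0}, {"dx": -1.4, "dy": 2.4, "dz": 0, "twist": 0}, {"dx": -1.6, "dy": 3.2, "dz": 0, "twist": 0}, {"dx": -1.6, "dy": 3.4, "dz": 0, "twist": 0}])

```text
t: 25.15
tool_pos: [0.3922, 0.4847, 0.2854]
tool_rot: [2.154, 2.274, 0.017]
contact_force: [-0.4, -0.7, 0.1]
opening: 0.0859
```

```bash
python3 snap.py 27 scene,320,130,440,230 top,60,100,600,480
python3 - <<'E'
from h import *
from bar import bar
bar("top27",(229,266),.155)
d=load("top27");vv,uu=np.mgrid[0:480,0:640];uv=np.c_[uu.ravel(),vv.ravel()];P=pts(d,uv)
k=(np.hypot(P[:,0]-.534,P[:,1]-.2175)<.05)&(P[:,2]>.15)&(d["frame"].reshape(-1,3).max(1)<45)&(P[:,2]<.18); print(np.percentile(P[k,2],[25,50,75]).round(4))
E
```

```text
25.15 [0.3922 0.4847 0.2854] [2.154 2.274 0.017] [-0.4 -0.7  0.1] [-0.01  0.01 -0.01] 0.0859
top27 175 [229.2 266.3] centre [0.5349 0.2173 0.155 ] yaw -86.1 rect [534.6 217.7] [68.9 14.2] 1.3
[0.1601 0.1615 0.1628]
```

View pics/scene27.png

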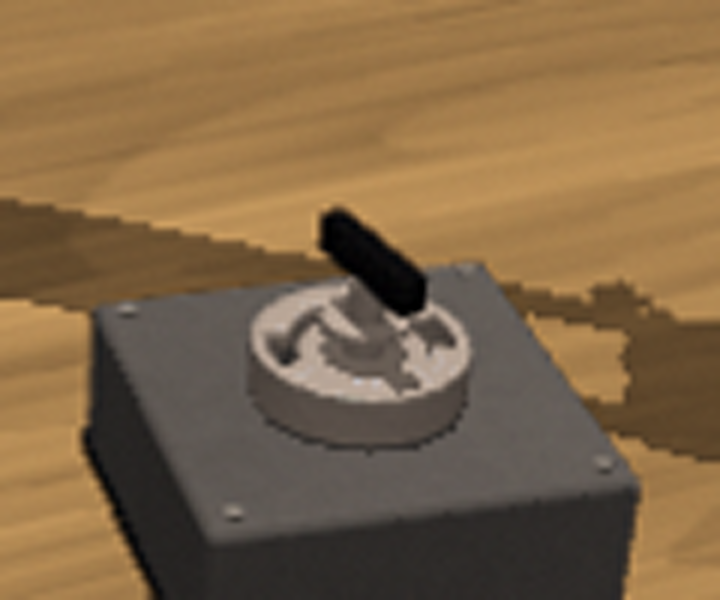

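View pics/top27.png

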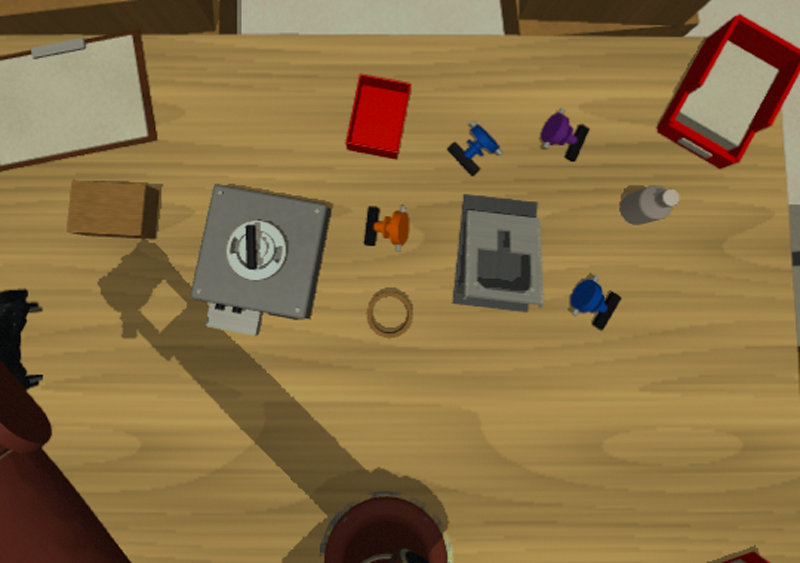

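The cap is locked: the top of the bar is at 0.1615 m, which puts cap_grip 41.5 mm above the port. The rack is empty, the bystanders are where they were, and the arm is clear. Handing in.

```bash
python3 -c "
from station import ctrl
print(ctrl.finish_job())"
```

```text
the job is handed in; nothing more can be done
None
```

The cap is out of the rack, set into the filling port and turned clockwise against its end stop. I then let go of it and handed the job in at about 25 s.

**How it went:**
1. I gripped the bar by its ends, slid the cap up the slot and lifted it out along the plate normal.
2. I set it upright on free bench and regripped it there, because the rack had left it tilted 30° in the jaws.
3. I set it into the port with its pins through the notches, turned it to the stop and released it.
4. I regripped it once more and nudged it clockwise to confirm the stop.

**Last checks:**
- **Height:** the top of the bar measures 0.1615 m, which puts cap_grip 41.5 mm above the port, the locked height.
- **End stop:** wrist torque reached 4.5 N·m on the first turn. On the second it reached 3.3 N·m within 2.7°. Turning friction is only up to 0.4 N·m, so the cap was against the stop both times.
- **Surroundings:** by eye in the last top view, the bin, carton, bottle and tape roll are where they were. The arm is clear with near-zero contact force.

**One disagreement:** the bar's yaw in the top view gives about 75° of turn, against the nominal 78°. It read the same after the second push, to within 0.5°, so I put it down to measuring error.

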